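# Load and lock the embossing die case

### The job

Get the embossing die ready for the press: swing the latch lever clear, open the lid fully upright, and put every wooden blank lying on the bench flat into a die cavity of its own shape, fully down. Then shut the lid all the way and swing the latch lever fully back over it, leaving the spray can, shell, jar and wood block standing where they are.

Things in the scene. Friction and masses are not known exactly. Their poses are not given: they have to be found in the camera images.
- die: die case, fixed to the table: low blue-rimmed steel tray 330 (x) x 230 (y) mm, rim 30 mm above the table, holding six die plates centred at x = -97, 0 or 97, y = +-48.5 mm of this frame. Origin at the centre of its underside on the table, z up. The lid hinges along its +y side; the latch post is on its -y side at x = -60, y = -137 mm.
- lid (a joint): angle of the aluminium hood lid (330 x 230 mm, top 59 mm above the table when shut, 28 mm deep with skirts; 0.5 kg). 0 = shut, grows as the -y edge rises, 1.57 = upright, stop at 1.9. Axis along die x. Stiff hinge (0.75 N m friction): stays where it is left; about 7 N at the knob to raise it, 4 N to lower it from upright.
- lid_hinge (a point): point on the lid's hinge axis: die frame x = 0, y = +115 mm, 31 mm above the table. Its axes turn with the lid; they equal the die's when shut.
- lid_knob (a point): centre of the red barrel knob on the lid, 22 mm diameter, 32 mm long, axis along die x, on a 12 mm stem. Shut: die x = +45, y = -80 mm, 89 mm above the table, 30 mm above the lid's top. From the hinge point: x = +45, y = -195, z = +58 mm in the lid's axes. Pinched on its flat ends (fingers closing along die x) it can turn between the fingers as the lid swings.
- latch (a joint): angle of the flat steel latch lever about a vertical post at die x = -60, y = -137 mm. 0 = points along die +y, over the lid's edge, holding it shut; grows as it swings anticlockwise (from above) towards die -x, stop at 1.9. Clear of the lid from about 1.4. 18 mm wide, 65 to 73 mm above the table; friction 0.08 N m, stays where it is left.
- latch_knob (a point): middle height of the yellow upright knob near the end of the latch lever, 18 mm diameter, 35 mm tall (73 to 108 mm above the table; this point is 96 mm above it), 60 mm from the pivot axis.
- disc_a: pale wooden round blank, 62 mm diameter, 24 mm thick, about 60 g; lies flat on the table at the start. Origin at the centre of the piece (12 mm above its underside), z along its axis. Fits any round cavity. May be absent (None from the start).
- disc_b: pale wooden round blank, 62 mm diameter, 24 mm thick, about 60 g; lies flat on the table at the start. Origin at the centre of the piece (12 mm above its underside), z along its axis. Fits any round cavity. May be absent (None from the start).
- disc_c: pale wooden round blank, 62 mm diameter, 24 mm thick, about 60 g; lies flat on the table at the start. Origin at the centre of the piece (12 mm above its underside), z along its axis. Fits any round cavity. May be absent (None from the start).
- slab_a: dark wooden square blank, 60 x 60 mm, 24 mm thick, about 60 g; lies flat on the table at the start. Origin at the centre of the piece (12 mm above its underside), x and y along its sides. Fits any square cavity. May be absent (None from the start).
- slab_b: dark wooden square blank, 60 x 60 mm, 24 mm thick, about 60 g; lies flat on the table at the start. Origin at the centre of the piece (12 mm above its underside), x and y along its sides. Fits any square cavity. May be absent (None from the start).
- slab_c: dark wooden square blank, 60 x 60 mm, 24 mm thick, about 60 g; lies flat on the table at the start. Origin at the centre of the piece (12 mm above its underside), x and y along its sides. Fits any square cavity. May be absent (None from the start).
- insert_round_a: grey die plate in the die case, 94 x 94 x 16 mm, with one blind round cavity 65 mm across and 8 mm deep in mid-top. Fixed, but its place among the six varies. Origin at the centre of its underside, 14 mm above the table; top face 30 mm, cavity floor 22 mm above the table; sides parallel to the case's. A seated blank stands 16 mm proud of the plate, its centre 20 mm above this origin.
- insert_round_b: grey die plate in the die case, 94 x 94 x 16 mm, with one blind round cavity 65 mm across and 8 mm deep in mid-top. Fixed, but its place among the six varies. Origin at the centre of its underside, 14 mm above the table; top face 30 mm, cavity floor 22 mm above the table; sides parallel to the case's. A seated blank stands 16 mm proud of the plate, its centre 20 mm above this origin.
- insert_round_c: grey die plate in the die case, 94 x 94 x 16 mm, with one blind round cavity 65 mm across and 8 mm deep in mid-top. Fixed, but its place among the six varies. Origin at the centre of its underside, 14 mm above the table; top face 30 mm, cavity floor 22 mm above the table; sides parallel to the case's. A seated blank stands 16 mm proud of the plate, its centre 20 mm above this origin.
- insert_square_a: brass die plate in the die case, 94 x 94 x 16 mm, with one blind square cavity 63 x 63 mm and 8 mm deep in mid-top. Fixed, but its place among the six varies. Origin at the centre of its underside, 14 mm above the table; top face 30 mm, cavity floor 22 mm above the table; sides parallel to the case's. A seated blank stands 16 mm proud of the plate, its centre 20 mm above this origin.
- insert_square_b: brass die plate in the die case, 94 x 94 x 16 mm, with one blind square cavity 63 x 63 mm and 8 mm deep in mid-top. Fixed, but its place among the six varies. Origin at the centre of its underside, 14 mm above the table; top face 30 mm, cavity floor 22 mm above the table; sides parallel to the case's. A seated blank stands 16 mm proud of the plate, its centre 20 mm above this origin.
- insert_square_c: brass die plate in the die case, 94 x 94 x 16 mm, with one blind square cavity 63 x 63 mm and 8 mm deep in mid-top. Fixed, but its place among the six varies. Origin at the centre of its underside, 14 mm above the table; top face 30 mm, cavity floor 22 mm above the table; sides parallel to the case's. A seated blank stands 16 mm proud of the plate, its centre 20 mm above this origin.
- spray_can: bystander: upright blue spray can, 52 mm diameter, 150 mm tall, left of the die case; origin under its centre.
- shell: bystander: white sea shell, 64 mm across, 60 mm tall, beyond the blanks; origin under its centre.
- jar: bystander: amber jar with white cap, 66 mm diameter, 90 mm tall, left of the die case; origin under its centre.
- oak_block: bystander: pale wood block 60 x 90 x 45 mm, beyond the blanks; origin under its centre.
Not all that is in view belongs to the job. Leave any green or turquoise look-alike of the slab_a alone.

How it is judged:
By the outcome, as a careful person would: the job done as asked, in the order asked, and still so for the second after the job is handed in, with the robot touching nothing.
Of disc_a, disc_b, disc_c, slab_a, slab_b, slab_c only 4 to 6 are there at a start; the rules pass over those that are not, and their reading is None.
At some moment in a run one of disc_a, disc_b, disc_c, slab_a, slab_b, slab_c may be knocked a few centimetres aside while the robot is not near it.
Once in a run the grip may slacken for a moment while it holds something.
It also fails if it takes over 210 s, if anything falls off the work surface, if the arm or the gripper's body presses on something with over 40 N, if the wrist force passes 120 N, or if a joint passes its speed limit or range.

### The arm

A 6-joint arm with a two-finger parallel gripper is mounted at the origin on the work surface. World frame = base frame: x ahead of the robot, y to its left, z up, the work surface at z = 0. Lengths are in m, angles in degrees, forces in N, time in s.
With the tool pointing down it reaches from about 0.275 to 0.85 m from the base axis. Payload 19 kg.
Tool frame: the origin (TCP) lies midway between the tips of the shut fingers; the grasp point (between the pads) lies grasp_offset behind it (grasp_offset is the distance from the TCP to the grasp point, in m); z points along the fingers, y is the direction in which the jaws open and shut (so a half turn about z gives the same grasp; the last joint's range is limited). The gripper opens to 85 mm and grips with 20 to 120 N. Pads are 22 mm wide; open, the fingers measure 114 mm over their backs; the gripper's body (76 mm by 85 mm) begins 54 mm behind the grasp point. The pads swing forward as they close: fully open they stand 13 mm farther back than shut.
Start: joints at [-81.303, 8.623, 82.357, -0, 89.026, -7.678], TCP at [0.162, -0.552, 0.199] pointing down, gripper open.
Joint ranges: [-160.23, 160.23], [-39.13, 120.54], [6.94, 153.29], [-79.49, 259.48], [9.18, 160.14], [-161.06, 161.06]. Speed limits (degrees/s): [108.29, 108.29, 127.2, 172.46, 172.46, 172.46].

### API

Orientations are given as a 3x3 rotation matrix whose columns are the frame's x, y, z axes.
In Python, from plant import observe, capture, finish_job, grasp_offset gives the robot as it stands.
- The arm moves only by the tool step_arm, never from a script. Its arguments are lists of equal length, an entry for each row: "xyz": the shift along the world's x, y, z in mm, a list of three; "delta_rot": the turn, a rotation vector about the world's x, y, z in rad, a list of three; "jaw": the closure, from 0 (fully open) to 1 (shut). A call has 1 to 8 rows; each row shifts and turns the commanded pose from where the row before left it; what a row does not reach is not made up. A row lasts 1/12 s, in which the tool goes at most 41.7 mm and 7.16 degrees, less where a joint would pass 70% of its speed; a pose out of reach is approached as far as the arm can. A call with a gripper value outside its range is refused whole. The fingers move at their own pace and stop on an object; "grip_force" is the grip in N (left out, the last holds). Time passes only in rows, so rows that do not move let the fingers close. It gives the time, the measured TCP pose, the force and the opening at its end, in the units of the state.
- observe(): the state, without advancing time (a new reading comes with each control period).
- capture(name): name is "scene" or "top" or "wrist"; returns a dict with "img" (400x640x3 uint8, blue, green, red), "z_map" (400x640 float32, m along the optical axis (not along the pixel's ray), 0 where there is no reading), "intrinsics" (3x3 intrinsics, pixels), "camera_from_world" (4x4, takes a point from world to camera coordinates). Camera axes: x right, y down, z forward; pixel columns grow to the right and rows downward; lengths in m; the calibration is good to about 2 mm. A picture is of the moment at which its call begins.
- finish_job(): hands the job in, once; it reports no verdict.
The state is a dict: "t": time; "joint_pos": joint angles; "joint_vel": joint speeds; "joint_efforts": joint torques, N m; "ee_pos": TCP position; "tcp_rot": TCP orientation; "contact_force": force on the tool from outside, world axes, zero at the start; "moment": the same for the moment, N m; "width": finger opening in m.
Only numpy, scipy, OpenCV 4.12 (cv2) and the standard library are available. Lean on these libraries where they do the work, as an engineer would, in place of code of your own. Each camera call takes 0.05 s, during which the arm holds its last target.

## Working session

There is one attempt and no reset: what is moved stays moved. The work goes in short steps, Python scripts to look and compute and a tool call to move; the robot and the scene stay as the last step left them, time stands still between calls to the robot, and variables do not carry over. Pictures are saved under pics/ and viewed, and the job is handed in when it is done.

Besides the shell and the picture viewer there is one more tool, called after "Call:" as a command line: name --argument value ..., lists and objects as JSON in quotes. step_arm: Moves the arm, as the interface text tells. Its arguments: {"type":"object","properties":{"xyz":{"type":"array"},"delta_rot":{"type":"array"},"jaw":{"type":"array"},"grip_force":{"type":"number"}},"required":["xyz","delta_rot","jaw"]}

```bash
ls; mkdir -p pics; cat > h.py <<'E'
import numpy as np, cv2
from plant import observe, capture, finish_job, grasp_offset
def snap(cam,name):
    c=capture(cam); cv2.imwrite(f'pics/{name}.png',c['img']); np.savez(f'pics/{name}.npz',**c); return c
def px2w(c,u,v,z=None,zplane=None):
    K=c['intrinsics'];T=np.linalg.inv(c['camera_from_world'])
    r=np.linalg.inv(K)@np.array([u,v,1.0])
    if zplane is not None:
        d=T[:3,:3]@r;o=T[:3,3];return o+d*(zplane-o[2])/d[2]
    if z is None: z=c['z_map'][int(v),int(u)]
    return (T@np.append(r*z,1))[:3]
def cloud(c):
    K=c['intrinsics'];T=np.linalg.inv(c['camera_from_world']);z=c['z_map']
    v,u=np.mgrid[:z.shape[0],:z.shape[1]]
    p=np.stack([(u-K[0,2])/K[0,0]*z,(v-K[1,2])/K[1,1]*z,z],-1)
    w=p@T[:3,:3].T+T[:3,3]; w[z==0]=np.nan; return w
def proj(c,p):
    q=c['camera_from_world']@np.append(p,1);q=c['intrinsics']@q[:3];return q[:2]/q[2]
def load(name): return dict(np.load(f'pics/{name}.npz'))
E
python3 - <<'E'
from h import *
print(grasp_offset if not callable(grasp_offset) else grasp_offset())
o=observe();print(o)
for k in ['scene','top','wrist']:
    c=snap(k,k+'0');print(k,c['camera_from_world'].round(3).tolist(),c['intrinsics'].tolist())
E
```

```text
pics
0.0187
{'t': 0.0, 'joint_pos': array([-8.13004538e+01,  8.64834797e+00,  8.23914628e+01, -9.45915356e-04,
        8.90250128e+01, -7.67807238e+00]), 'joint_vel': array([ 7.53927887e-05, -2.36342577e-02, -2.88221347e-02, -1.21620067e-01,
       -2.47402544e-02,  3.61729096e-02]), 'joint_efforts': array([-2.57362026e-04, -7.13058615e+01, -5.70867991e+01, -1.71716110e-04,
        8.96674697e-03, -5.31697523e-06]), 'ee_pos': array([ 0.16206077, -0.55140815,  0.19851475]), 'tcp_rot': array([[ 9.59424123e-01,  2.81966872e-01, -1.87442215e-04],
       [ 2.81966902e-01, -9.59423484e-01,  1.11587057e-03],
       [ 1.34802071e-04, -1.12344564e-03, -9.99999360e-01]]), 'contact_force': array([ 0.081714  ,  0.27798915, -0.09887759]), 'moment': array([-0.04245011, -0.0177118 ,  0.00503049]), 'width': 0.08528443312871337}
scene [[-0.09, 0.996, -0.006, 0.041], [0.694, 0.058, -0.717, -0.31], [-0.714, -0.069, -0.697, 2.184], [0.0, 0.0, 0.0, 1.0]] [[488.60714107863555, 0.0, 323.12529835605363], [0.0, 488.60714107863555, 200.77401049139476], [0.0, 0.0, 1.0]]
top [[-0.006, -1.0, -0.009, 0.029], [-0.98, 0.008, -0.199, 0.538], [0.199, 0.008, -0.98, 1.507], [0.0, 0.0, 0.0, 1.0]] [[494.0956509427312, 0.0, 321.53501085704863], [0.0, 494.0956509427312, 197.58385784873641], [0.0, 0.0, 1.0]]
wrist [[0.282, -0.96, -0.001, -0.574], [-0.919, -0.27, 0.289, -0.037], [-0.277, -0.08, -0.957, 0.379], [0.0, 0.0, 0.0, 1.0]] [[285.7132525045809, 0.0, 318.41190281003026], [0.0, 285.7132525045809, 201.15640444484396], [0.0, 0.0, 1.0]]
```

View pics/top0.png

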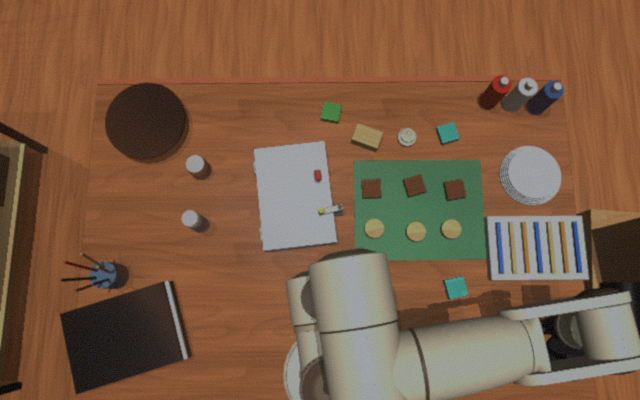

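View pics/scene0.png

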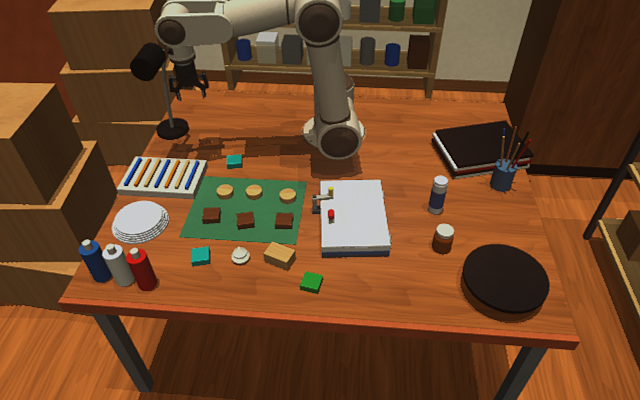

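View pics/wrist0.png

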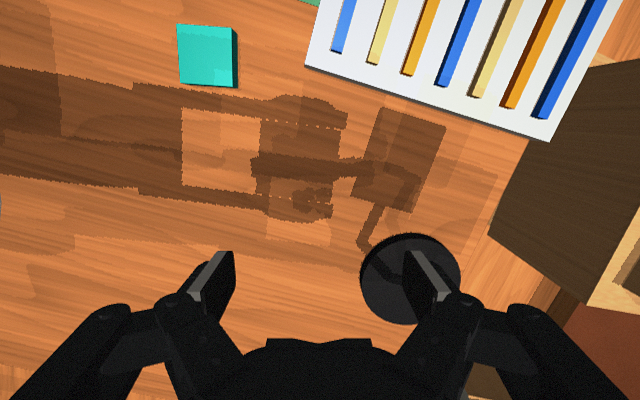

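```bash
cat > m.py <<'E'
from h import *
for cam in ['top0','scene0']:
    c=load(cam); w=cloud(c); img=c['img']; hsv=cv2.cvtColor(img,cv2.COLOR_BGR2HSV)
    print(cam)
    m=(abs(w[...,2]-.059)<.006)&(hsv[...,1]<60)&(w[...,0]>.2)&(w[...,0]<.8)&(abs(w[...,1])<.35)
    m=m.astype(np.uint8); n,l,s,ce=cv2.connectedComponentsWithStats(m)
    k=1+np.argmax(s[1:,4]); p=w[l==k]
    r=cv2.minAreaRect((p[:,:2]*1000).astype(np.float32)); print('lid',s[k],r,p[:,2].mean())
    H,S,V=hsv[...,0].astype(int),hsv[...,1],hsv[...,2]
    z=w[...,2]
    def blobs(mask,nm,mn=20):
        n,l,s,ce=cv2.connectedComponentsWithStats(mask.astype(np.uint8))
        for i in range(1,n):
            if s[i,4]>mn:
                p=w[l==i]; r=cv2.minAreaRect((p[:,:2]*1000).astype(np.float32))
                print(nm,s[i,4],ce[i].round(1),np.nanmean(p,0).round(4),np.round(r[0],1),np.round(r[1],1),round(r[2],1))
    roi=(w[...,0]>.2)&(w[...,0]<.75)&(w[...,1]<.0)&(w[...,1]>-.5)
    blobs(roi&(z>.018)&(z<.03),'top24')
    blobs((z>.07)&(z<.13)&(w[...,0]>.3)&(w[...,0]<.7)&(abs(w[...,1]-.05)<.22),'hi',6)
E
python3 m.py
```

```text
top0
lid [ 254  141   83  110 6514] ((549.71484375, 112.09325408935547), (330.4811096191406, 230.24671936035156), 6.362978935241699) 0.05818402826431074
top24 84 [448.8 138.2] [ 0.7408 -0.3951  0.0228] [ 738.4 -397.4] [64.  22.7] 89.8
top24 40 [405.8 140.8] [ 0.7332 -0.2529  0.0233] [ 733.5 -251.4] [46.7 19.2] 69.9
top24 24 [358.4 143.3] [ 0.7258 -0.0967  0.0236] [725. -97.] [54.   4.6] 66.9
top24 306 [414.4 184.6] [ 0.5849 -0.2749  0.023 ] [ 584.7 -275.9] [60.9 61.2] 14.6
top24 294 [371.2 188. ] [ 0.5748 -0.1349  0.0232] [ 575.5 -135.4] [61.  61.5] 0.3
top24 302 [454.9 188.7] [ 0.5702 -0.405   0.0227] [ 570.1 -404.6] [60.5 62.4] 8.8
top24 261 [374.  227.8] [ 0.4451 -0.1405  0.0232] [ 444.6 -140.7] [58.5 58.2] 0.1
top24 260 [450.8 228.6] [ 0.4408 -0.3843  0.0226] [ 441.3 -384.7] [58.6 60.1] 53.3
top24 261 [415.7 231. ] [ 0.4338 -0.2725  0.023 ] [ 434.1 -272.4] [58.4 60.7] 0.1
top24 26 [490.  269.4] [ 0.3115 -0.4984  0.0244] [ 312.9 -498.2] [62.3  3.4] 0.3
top24 349 [456.  287.2] [ 0.2575 -0.3895  0.0232] [ 257.6 -389.9] [59.7 61.7] 12.1
hi 77 [317.4 174.9] [0.6015 0.0377 0.0953] [602
[... 596 characters left out ...]
.8 190. ] [ 0.4354 -0.2686  0.0245] [ 435.1 -269. ] [62.1 63. ] 55.5
top24 154 [287.5 194. ] [ 0.446  -0.1364  0.0241] [ 446.  -136.5] [67.4 57.5] 7.3
top24 196 [211.3 213.3] [ 0.5709 -0.3998  0.0238] [ 569.6 -401.8] [69.5 61.8] 8.5
top24 201 [245.  218.3] [ 0.586  -0.2716  0.0242] [ 585.1 -271.8] [66.8 59.9] 15.3
top24 199 [283.9 219. ] [ 0.5784 -0.1306  0.0248] [ 578.3 -131. ] [63.1 59.5] 2.8
top24 76 [201.3 248.8] [ 0.7402 -0.3909  0.0237] [ 736.2 -393.6] [27.1 61.6] 1.4
hi 45 [334.2 152.4] [0.3032 0.0298 0.1225] [305.5  31. ] [81.1 10.6] 90.0
hi 120 [324.8 194.1] [0.497  0.0105 0.0827] [498.    3.1] [25.8 78.7] 15.9
hi 65 [331.  213.7] [0.6063 0.0415 0.0953] [604.6  41.5] [34.6 20.8] 4.2
```

```bash
cat > m2.py <<'E'
from h import *
for cam in ['top0','scene0']:
    c=load(cam); w=cloud(c); hsv=cv2.cvtColor(c['img'],cv2.COLOR_BGR2HSV)
    H,S,V=[hsv[...,i].astype(int) for i in range(3)]
    roi=(w[...,0]>.4)&(w[...,0]<.6)&(w[...,1]<.1)&(w[...,1]>-.1)&(w[...,2]>.07)
    y=roi&(H>20)&(H<35)&(S>120)
    p=w[y];print(y.sum(),p.min(0),p.max(0),p.mean(0)); q=p[p[:,2]>.104];print(len(q),q.mean(0))
    g=roi&~y; p=w[g]; print(p.mean(0).round(4)); print(cv2.fitLine((p[:,:2]*1000).astype(np.float32),cv2.DIST_HUBER,0,.01,.01).ravel())
c=load('wrist0');T=np.linalg.inv(c['camera_from_world']);o=observe();R=o['tcp_rot']
print('cam in tool',R.T@(T[:3,3]-o['ee_pos']),R.T@T[:3,:3])
c=load('top0');i=cv2.resize(c['img'][150:240,290:480],None,fx=4,fy=4,interpolation=cv2.INTER_CUBIC);cv2.imwrite('pics/z.png',i)
E
python3 m2.py
```

```text
15 [0.482232   0.02085153 0.10260134] [0.49230733 0.03303926 0.11121891] [0.48757407 0.0273623  0.10661693]
14 [0.48786043 0.02716941 0.10690376]
[0.5216 0.0076 0.0833]
[9.1856670e-01 3.9526606e-01 5.4666479e+02 1.8126307e+01]
35 [0.47850777 0.02430222 0.07472887] [0.50274903 0.03661159 0.11362852] [0.49323284 0.03078637 0.09688927]
12 [0.49260793 0.03204384 0.10898361]
[0.5164 0.0095 0.0807]
[9.0632397e-01 4.2258361e-01 5.3136395e+02 1.4021886e+01]
cam in tool [ 0.07436456 -0.00049469 -0.17464823] [[-3.31233475e-04 -9.57403693e-01 -2.88752593e-01]
 [ 9.99999939e-01 -2.84472902e-04 -2.03904828e-04]
 [ 1.13076948e-04 -2.88752642e-01  9.57403728e-01]]
```

View pics/z.png

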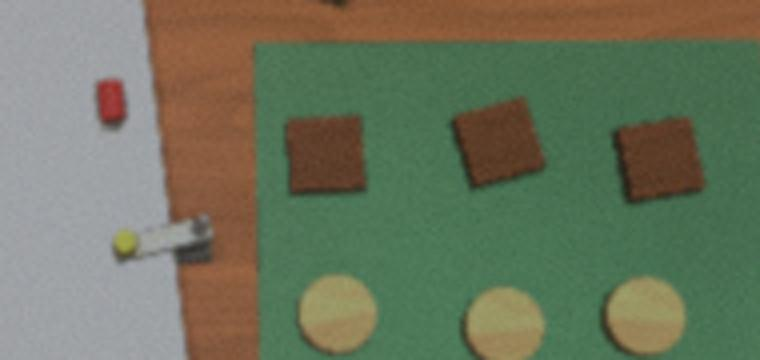

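Call:
step_arm --xyz '[[18, 32, 0], [18, 32, 0], [18, 32, 0], [18, 32, 0], [18, 32, 0], [18, 32, 0], [18, 32, 0], [18, 32, 0]]' --delta_rot '[[0, 0, 0.078], [0, 0, 0.078], [0, 0, 0.078], [0, 0, 0.078], [0, 0, 0.078], [0, 0, 0.078], [0, 0, 0.078], [0, 0, 0.078]]' --jaw '[0, 0, 0, 0, 0, 0, 0, 0]' --grip_force 40

```text
t: 0.82
ee_pos: [0.3064, -0.2939, 0.199]
tcp_rot: [[0.611, 0.791, 0.0], [0.791, -0.611, 0.0], [0.0, -0.0, -1.0]]
contact_force: [0.9, -0.4, 0.6]
width: 0.0855
```

Call:
step_arm --xyz '[[18, 32, 0], [18, 32, 0], [18, 32, 0], [18, 32, 0], [18, 32, 0], [18, 32, 0], [18, 32, 0], [18, 32, 0]]' --delta_rot '[[0, 0, 0.078], [0, 0, 0.078], [0, 0, 0.078], [0, 0, 0.078], [0, 0, 0.078], [0, 0, 0.078], [0, 0, 0.078], [0, 0, 0.078]]' --jaw '[0, 0, 0, 0, 0, 0, 0, 0]'

```text
t: 1.48
ee_pos: [0.4505, -0.0377, 0.1991]
tcp_rot: [[0.033, 0.999, 0.0], [0.999, -0.033, -0.0], [-0.0, 0.0, -1.0]]
contact_force: [0.4, -1.4, -0.1]
width: 0.0855
```

Call:
step_arm --xyz '[[20, 34, 0], [20, 34, 0], [0, 0, 0], [0, 0, 0]]' --delta_rot '[[0, 0, 0.074], [0, 0, 0.074], [0, 0, 0], [0, 0, 0]]' --jaw '[0, 0, 0, 0]'

```text
t: 1.82
ee_pos: [0.4903, 0.03, 0.1984]
tcp_rot: [[-0.114, 0.993, -0.001], [0.993, 0.114, 0.0], [0.0, -0.001, -1.0]]
contact_force: [-0.1, -0.4, -0.4]
width: 0.0853
```

```bash
python3 - <<'E'
from h import *
c=snap('wrist','w1');w=cloud(c);hsv=cv2.cvtColor(c['img'],cv2.COLOR_BGR2HSV)
H,S=hsv[...,0],hsv[...,1]
y=(H>20)&(H<35)&(S>120)&(w[...,2]>.1)&(w[...,2]<.115)
print(y.sum(),w[y].min(0),w[y].max(0),w[y].mean(0))
r=((H>172)|(H<5))&(S>120)&(w[...,2]>.094)&(w[...,2]<.11)
print(r.sum(),w[r].min(0),w[r].max(0),w[r].mean(0))
E
```

```text
265 [0.4821097  0.0191127  0.10031038] [0.49885028 0.03590769 0.1099079 ] [0.49057259 0.02826115 0.1073128 ]
568 [0.58694884 0.0272799  0.09408569] [0.61951386 0.04860451 0.10173216] [0.60260065 0.03874739 0.09824301]
```

View pics/w1.png

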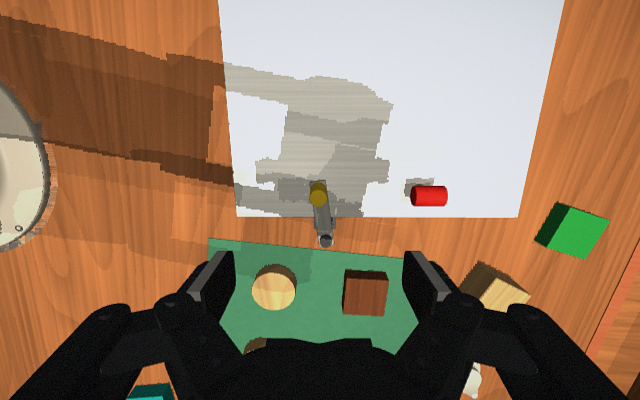

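Call:
step_arm --xyz '[[0, -1, -30], [0, -1, -30], [0, 0, -30], [0, 0, -26], [0, 0, 0], [0, 0, 0], [0, 0, 0], [0, 0, 0]]' --delta_rot '[[0, 0, 0], [0, 0, 0], [0, 0, 0], [0, 0, 0], [0, 0, 0], [0, 0, 0], [0, 0, 0], [0, 0, 0]]' --jaw '[0, 0, 0, 0, 1, 1, 1, 1]' --grip_force 30

```text
t: 2.53
ee_pos: [0.491, 0.0259, 0.0851]
tcp_rot: [[-0.11, 0.994, 0.003], [0.994, 0.11, -0.0], [-0.001, 0.003, -1.0]]
contact_force: [0.3, -0.2, 0.6]
width: 0.0386
```

Call:
step_arm --xyz '[[0, 0, 0], [0, 0, 0], [0, 0, 0], [0, 0, 0], [0, 0, 0]]' --delta_rot '[[0, 0, 0], [0, 0, 0], [0, 0, 0], [0, 0, 0], [0, 0, 0]]' --jaw '[1, 1, 1, 1, 1]'

```text
t: 2.95
ee_pos: [0.4901, 0.0264, 0.0832]
tcp_rot: [[-0.111, 0.994, 0.0], [0.994, 0.111, -0.0], [-0.0, 0.0, -1.0]]
contact_force: [-0.3, -0.2, 0.3]
width: -0.0002
```

```bash
python3 - <<'E'
from h import *
c=snap('wrist','w2');c=snap('scene','s2');cv2.imwrite('pics/z.png',cv2.resize(c['img'][140:260,260:420],None,fx=5,fy=5))
E
```

```text
(no output)
```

View pics/w2.png

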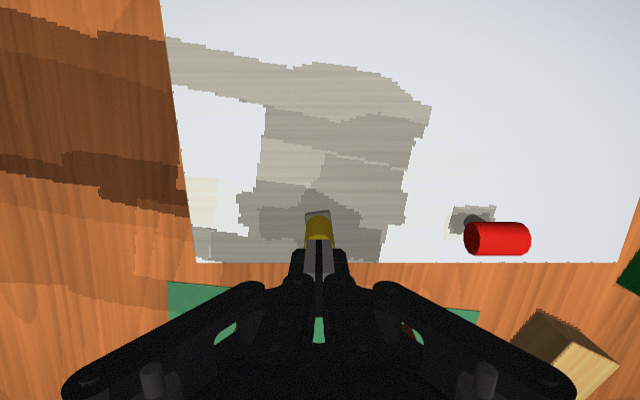

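View pics/z.png

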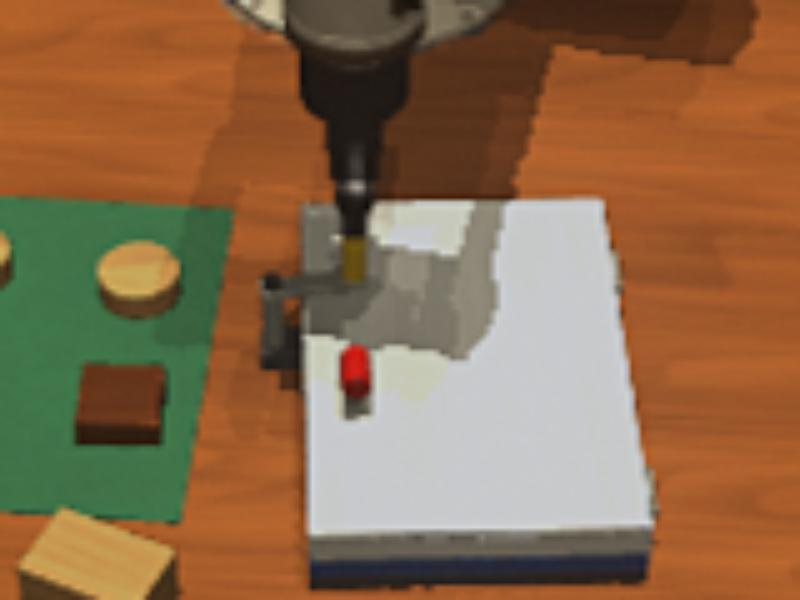

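```bash
python3 - <<'E'
from h import *
c=load('w2');w=cloud(c);hsv=cv2.cvtColor(c['img'],cv2.COLOR_BGR2HSV)
H,S=hsv[...,0],hsv[...,1]
y=(H>20)&(H<35)&(S>120)&(w[...,2]>.07)
print(y.sum(),w[y].min(0),w[y].max(0),w[y].mean(0));t=y&(w[...,2]>.103);print(w[t].mean(0) if t.any() else 0)
for v in range(200,300,8): print(v,(w[v,[290,300,312,318,324,335,345]]*1000).round(0).tolist())
cv2.imwrite('pics/z.png',cv2.resize(c['img'][190:350,240:400],None,fx=4,fy=4))
E
```

```text
816 [0.42934019 0.0153044  0.07188849] [0.55046974 0.04874424 0.21535007] [0.49023617 0.03517296 0.11937143]
[0.49057955 0.03640102 0.151043  ]
200 [[469.0, 39.0, 59.0], [476.0, 40.0, 59.0], [484.0, 41.0, 60.0], [489.0, 42.0, 60.0], [493.0, 42.0, 58.0], [501.0, 43.0, 59.0], [508.0, 44.0, 59.0]]
208 [[469.0, 33.0, 59.0], [476.0, 34.0, 59.0], [485.0, 35.0, 60.0], [489.0, 35.0, 59.0], [494.0, 36.0, 59.0], [502.0, 37.0, 59.0], [509.0, 38.0, 60.0]]
216 [[469.0, 27.0, 58.0], [477.0, 28.0, 59.0], [485.0, 34.0, 73.0], [489.0, 36.0, 77.0], [494.0, 35.0, 74.0], [503.0, 31.0, 59.0], [510.0, 31.0, 59.0]]
224 [[470.0, 21.0, 59.0], [477.0, 21.0, 59.0], [486.0, 34.0, 89.0], [489.0, 36.0, 92.0], [493.0, 36.0, 91.0], [504.0, 24.0, 58.0], [511.0, 25.0, 59.0]]
232 [[471.0, 14.0, 59.0], [478.0, 15.0, 59.0], [486.0, 34.0, 101.0], [489.0, 36.0, 105.0], [493.0, 36.0, 103.0], [504.0, 18.0, 59.0], [512.0, 19.0, 59.0]]
240 [[471.0, 8.0, 59.0], [479.0, 8.0, 59.0], [486.0, 37.0, 120.0], [489.0, 38.0, 120.0], [492.0, 38.0, 119.0], [505.0, 11.0, 59.0], [513.0, 12.0, 59.0]]
248 [[472.0, 1.0, 59.0], [479.0, 2.0, 59
[... 363 characters left out ...]
492.0, 38.0, 145.0], [498.0, 35.0, 138.0], [502.0, 35.0, 138.0]]
272 [[477.0, 32.0, 145.0], [482.0, 33.0, 145.0], [487.0, 38.0, 153.0], [489.0, 38.0, 152.0], [492.0, 38.0, 152.0], [497.0, 34.0, 145.0], [502.0, 35.0, 145.0]]
280 [[478.0, 38.0, 160.0], [482.0, 40.0, 163.0], [487.0, 38.0, 159.0], [490.0, 34.0, 152.0], [491.0, 39.0, 159.0], [495.0, 41.0, 162.0], [499.0, 41.0, 161.0]]
288 [[479.0, 38.0, 166.0], [482.0, 38.0, 166.0], [487.0, 38.0, 165.0], [490.0, 31.0, 153.0], [492.0, 36.0, 161.0], [495.0, 40.0, 166.0], [499.0, 40.0, 165.0]]
296 [[479.0, 37.0, 170.0], [483.0, 38.0, 170.0], [487.0, 35.0, 164.0], [490.0, 27.0, 153.0], [492.0, 33.0, 161.0], [495.0, 40.0, 170.0], [498.0, 41.0, 171.0]]
```

View pics/z.png

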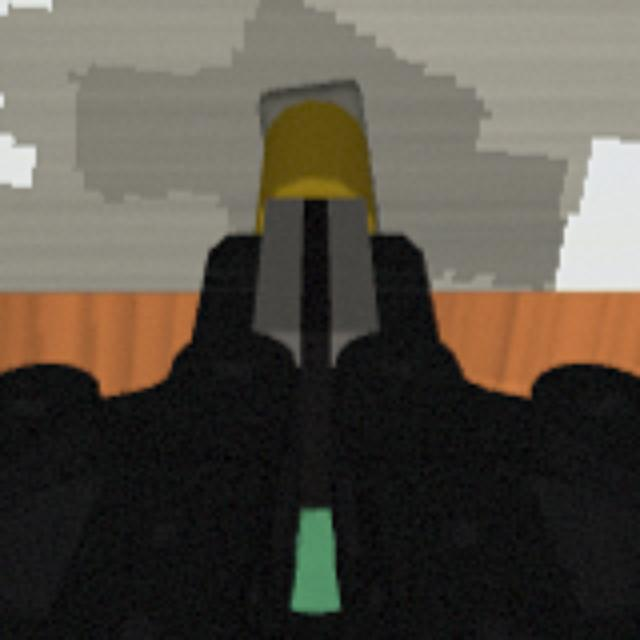

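```bash
python3 - <<'E'
from h import *
c=load('w1');w=cloud(c)
for v in range(244,300,6): print(v,(w[v,[200,210,220,226,230,234]]*1000).round(0).tolist())
o=observe();print(o['ee_pos'],o['width'],o['joint_pos'],o['contact_force'])
E
```

```text
244 [[335.0, -91.0, 0.0], [349.0, -89.0, 1.0], [363.0, -87.0, 1.0], [371.0, -87.0, 0.0], [377.0, -86.0, 1.0], [383.0, -85.0, -0.0]]
250 [[335.0, -100.0, 1.0], [349.0, -98.0, 1.0], [363.0, -98.0, -1.0], [372.0, -96.0, 1.0], [377.0, -95.0, 1.0], [383.0, -94.0, 2.0]]
256 [[334.0, -110.0, 0.0], [349.0, -108.0, 1.0], [444.0, 36.0, 253.0], [447.0, 36.0, 253.0], [448.0, 35.0, 249.0], [383.0, -104.0, 1.0]]
262 [[334.0, -120.0, -0.0], [442.0, 36.0, 259.0], [446.0, 37.0, 259.0], [448.0, 35.0, 256.0], [448.0, 31.0, 249.0], [448.0, 28.0, 243.0]]
268 [[436.0, 31.0, 257.0], [443.0, 36.0, 264.0], [447.0, 36.0, 263.0], [448.0, 32.0, 256.0], [448.0, 29.0, 252.0], [448.0, 25.0, 245.0]]
274 [[441.0, 36.0, 269.0], [445.0, 36.0, 269.0], [447.0, 33.0, 263.0], [448.0, 29.0, 257.0], [448.0, 26.0, 251.0], [449.0, 22.0, 245.0]]
280 [[443.0, 37.0, 274.0], [447.0, 37.0, 274.0], [448.0, 31.0, 265.0], [449.0, 27.0, 258.0], [449.0, 24.0, 253.0], [449.0, 20.0, 246.0]]
286 [[445.0, 37.0, 278.0], [448.0, 35.0, 276.0], [448.0, 29.0, 266.0], [449.0, 24.0, 258.0], [449.0, 20.0, 253.0], [449.0, 17.0, 247.0]]
292 [[446.0, 36.0, 280.0], [448.0, 33.0, 276.0], [448.0, 26.0, 266.0], [449.0, 22.0, 259.0], [449.0, 17.0, 253.0], [385.0, -164.0, 2.0]]
298 [[446.0, 34.0, 281.0], [448.0, 30.0, 276.0], [449.0, 24.0, 267.0], [449.0, 18.0, 259.0], [450.0, 15.0, 255.0], [386.0, -175.0, 1.0]]
[0.49009823 0.02637523 0.08310399] 0.0002468827415017372 [-5.92033535e+00  2.61049132e+00  1.02702929e+02 -2.34244892e-03
  7.46928895e+01 -1.22856197e+01] [-0.32019393 -0.02833973 -0.0683667 ]
```

Call:
step_arm --xyz '[[0, 0, 5], [0, 0, 5], [0, 1, 0], [0, 1, 0], [0, 0, 0], [0, 0, 0], [0, 0, -5], [0, 0, -5]]' --delta_rot '[[0, 0, 0], [0, 0, 0], [0, 0, 0], [0, 0, 0], [0, 0, 0], [0, 0, 0], [0, 0, 0], [0, 0, 0]]' --jaw '[0, 0, 0, 0, 0, 0, 0, 0]'

```text
t: 3.72
ee_pos: [0.4901, 0.0283, 0.0826]
tcp_rot: [[-0.111, 0.994, 0.0], [0.994, 0.111, -0.0], [-0.0, 0.0, -1.0]]
contact_force: [-0.9, -0.4, -0.5]
width: 0.0855
```

Call:
step_arm --xyz '[[0, 0, -8], [0, 0, -8], [0, 0, -6], [0, 0, 0], [0, 0, 0], [0, 0, 0], [0, 0, 0], [0, 0, 0]]' --delta_rot '[[0, 0, 0], [0, 0, 0], [0, 0, 0], [0, 0, 0], [0, 0, 0], [0, 0, 0], [0, 0, 0], [0, 0, 0]]' --jaw '[0, 0, 0, 1, 1, 1, 1, 1]'

```text
t: 4.38
ee_pos: [0.4903, 0.0283, 0.0614]
tcp_rot: [[-0.111, 0.994, 0.0], [0.994, 0.111, -0.0], [-0.0, 0.0, -1.0]]
contact_force: [-0.4, 0.4, 0.1]
width: 0.0256
```

Call:
step_arm --xyz '[[0, 0, 0], [0, 0, 0], [0, 0, 0]]' --delta_rot '[[0, 0, 0], [0, 0, 0], [0, 0, 0]]' --jaw '[1, 1, 1]'

```text
t: 4.63
ee_pos: [0.4903, 0.0284, 0.0614]
tcp_rot: [[-0.111, 0.994, 0.0], [0.994, 0.111, 0.0], [-0.0, 0.0, -1.0]]
contact_force: [-0.6, 1.4, 4.0]
width: 0.0164
```

```bash
python3 - <<'E'
import numpy as np
a=np.radians(np.linspace(104.2,196.6,17));p=61*np.c_[np.cos(a),np.sin(a)]
q=p.round(0);print(np.diff(q,axis=0).astype(int).tolist())
E
```

```text
[[-6, -2], [-6, -2], [-5, -3], [-5, -3], [-5, -4], [-4, -5], [-4, -5], [-3, -5], [-3, -5], [-2, -6], [-2, -6], [-1, -6], [0, -6], [0, -6], [1, -6], [2, -6]]
```

Call:
step_arm --xyz '[[-6, -2, 0], [-6, -2, 0], [-5, -3, 0], [-5, -3, 0], [-5, -4, 0], [-4, -5, 0], [-4, -5, 0], [-3, -5, 0]]' --delta_rot '[[0, 0, 0], [0, 0, 0], [0, 0, 0], [0, 0, 0], [0, 0, 0], [0, 0, 0], [0, 0, 0], [0, 0, 0]]' --jaw '[1, 1, 1, 1, 1, 1, 1, 1]'

```text
t: 5.3
ee_pos: [0.4522, -0.0011, 0.0615]
tcp_rot: [[-0.111, 0.994, 0.001], [0.994, 0.111, -0.0], [-0.0, 0.001, -1.0]]
contact_force: [6.0, 6.0, 4.2]
width: 0.0164
```

Call:
step_arm --xyz '[[-3, -5, 0], [-2, -6, 0], [-2, -6, 0], [-1, -6, 0], [0, -6, 0], [0, -6, 0], [1, -6, 0], [2, -6, 0]]' --delta_rot '[[0, 0, 0], [0, 0, 0], [0, 0, 0], [0, 0, 0], [0, 0, 0], [0, 0, 0], [0, 0, 0], [0, 0, 0]]' --jaw '[1, 1, 1, 1, 1, 1, 1, 1]'

```text
t: 5.97
ee_pos: [0.4486, -0.0472, 0.0615]
tcp_rot: [[-0.111, 0.994, 0.004], [0.994, 0.111, 0.002], [0.001, 0.004, -1.0]]
contact_force: [20.3, 15.7, -4.5]
width: 0.016
```

Call:
step_arm --xyz '[[0, 0, 0], [0, 0, 0], [0, 0, 0], [0, 0, 0], [0, 0, 30], [0, 0, 30], [0, 0, 30]]' --delta_rot '[[0, 0, 0], [0, 0, 0], [0, 0, 0], [0, 0, 0], [0, 0, 0], [0, 0, 0], [0, 0, 0]]' --jaw '[1, 0.5, 0.5, 0, 0, 0, 0]'

```text
t: 6.55
ee_pos: [0.4462, -0.0476, 0.1519]
tcp_rot: [[-0.111, 0.994, -0.002], [0.994, 0.111, 0.0], [0.0, -0.002, -1.0]]
contact_force: [0.8, 0.6, 0.9]
width: 0.0849
```

```bash
python3 - <<'E'
from h import *
o=observe();print(o['ee_pos'],o['width'])
c=snap('wrist','w3')
w=cloud(c);hsv=cv2.cvtColor(c['img'],cv2.COLOR_BGR2HSV)
H,S=hsv[...,0],hsv[...,1]
y=(H>20)&(H<35)&(S>120)&(w[...,2]>.1)&(w[...,2]<.115)
print(y.sum(),w[y].mean(0))
E
```

```text
[ 0.44621882 -0.04762081  0.15187207] 0.08494257581582873
375 [ 0.45037121 -0.05295071  0.10733207]
```

View pics/w3.png

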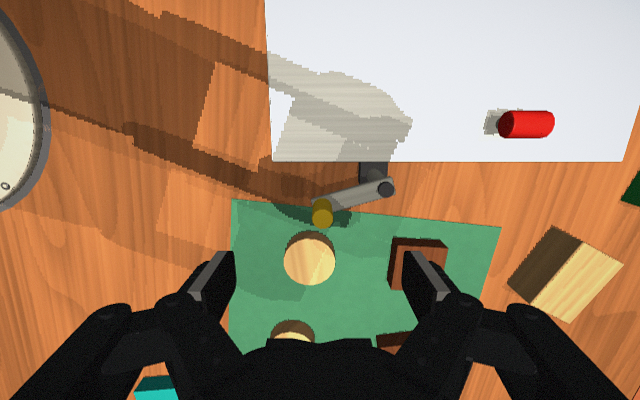

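Call:
step_arm --xyz '[[31, 17, 0], [31, 17, 0], [32, 17, 0], [32, 17, 0], [31, 17, 0], [0, 0, -35], [0, 0, -35], [0, 0, -35]]' --delta_rot '[[0, 0, 0], [0, 0, 0], [0, 0, 0], [0, 0, 0], [0, 0, 0], [0, 0, 0], [0, 0, 0], [0, 0, 0]]' --jaw '[0, 0, 0, 0, 0, 0, 0, 0]' --grip_force 50

```text
t: 7.27
ee_pos: [0.604, 0.0376, 0.0443]
tcp_rot: [[-0.112, 0.994, -0.0], [0.994, 0.112, -0.0], [-0.0, -0.0, -1.0]]
contact_force: [-0.4, 0.0, -0.7]
width: 0.0853
```

Call:
step_arm --xyz '[[0, 0, -1], [0, 0, 0], [0, 0, 0], [0, 0, 0], [0, 0, 0], [0, 0, 0], [0, 0, 0], [0, 0, 0]]' --delta_rot '[[0, 0, 0], [0, 0, 0], [0, 0, 0], [0, 0, 0], [0, 0, 0], [0, 0, 0], [0, 0, 0], [0, 0, 0]]' --jaw '[0, 0, 1, 1, 1, 1, 1, 1]'

```text
t: 7.93
ee_pos: [0.6034, 0.0371, 0.0467]
tcp_rot: [[-0.111, 0.994, -0.001], [0.994, 0.111, -0.001], [-0.0, -0.001, -1.0]]
contact_force: [-16.1, -1.9, 20.1]
width: 0.0311
```

```bash
cat > arc.py <<'E'
import numpy as np,sys
a,b,n=float(sys.argv[1]),float(sys.argv[2]),int(sys.argv[3])
t=np.linspace(a,b,n+1);y=-195*np.cos(t)+58*np.sin(t);z=195*np.sin(t)+58*np.cos(t)
q=np.c_[-.111*y,.994*y,z];q=(q-q[0]).round(0);d=np.diff(q,axis=0).astype(int).tolist()
for i in range(0,n,8): print(d[i:i+8])
print(q[-1])
E
python3 arc.py 0 1.66 24
```

```text
[[0, 4, 13], [-1, 6, 13], [-1, 6, 13], [-1, 7, 12], [0, 8, 12], [-1, 9, 11], [-1, 9, 10], [-2, 10, 10]]
[[-1, 11, 9], [-1, 11, 8], [-1, 12, 7], [-2, 13, 7], [-1, 12, 6], [-2, 13, 5], [-1, 14, 3], [-2, 14, 3]]
[[-1, 13, 2], [-2, 14, 1], [-1, 14, 0], [-2, 14, -1], [-1, 14, -2], [-2, 14, -2], [-2, 13, -4], [-1, 14, -5]]
[-30. 269. 131.]
```

Call:
step_arm --xyz '[[0, 4, 13], [-1, 6, 13], [-1, 6, 13], [-1, 7, 12], [0, 8, 12], [-1, 9, 11], [-1, 9, 10], [-2, 10, 10]]' --delta_rot '[[0, 0, 0], [0, 0, 0], [0, 0, 0], [0, 0, 0], [0, 0, 0], [0, 0, 0], [0, 0, 0], [0, 0, 0]]' --jaw '[1, 1, 1, 1, 1, 1, 1, 1]'

```text
t: 8.6
ee_pos: [0.5963, 0.0976, 0.1397]
tcp_rot: [[-0.111, 0.994, -0.001], [0.994, 0.111, 0.0], [0.001, -0.001, -1.0]]
contact_force: [2.8, 5.3, -17.0]
width: 0.0307
```

Call:
step_arm --xyz '[[-1, 11, 9], [-1, 11, 8], [-1, 12, 7], [-2, 13, 7], [-1, 12, 6], [-2, 13, 5], [-1, 14, 3], [-2, 14, 3]]' --delta_rot '[[0, 0, 0], [0, 0, 0], [0, 0, 0], [0, 0, 0], [0, 0, 0], [0, 0, 0], [0, 0, 0], [0, 0, 0]]' --jaw '[1, 1, 1, 1, 1, 1, 1, 1]'

```text
t: 9.27
ee_pos: [0.5853, 0.197, 0.1883]
tcp_rot: [[-0.111, 0.994, -0.001], [0.994, 0.111, -0.001], [-0.001, -0.001, -1.0]]
contact_force: [-5.4, -5.9, -9.5]
width: 0.0302
```

Call:
step_arm --xyz '[[-1, 13, 2], [-2, 14, 1], [-1, 14, 0], [-2, 14, -1], [-1, 14, -2], [-2, 14, -2], [-2, 13, -4], [-1, 14, -5]]' --delta_rot '[[0, 0, 0], [0, 0, 0], [0, 0, 0], [0, 0, 0], [0, 0, 0], [0, 0, 0], [0, 0, 0], [0, 0, 0]]' --jaw '[1, 1, 1, 1, 1, 1, 1, 1]'

```text
t: 9.93
ee_pos: [0.5732, 0.3076, 0.1782]
tcp_rot: [[-0.111, 0.994, 0.001], [0.994, 0.111, 0.0], [0.0, 0.001, -1.0]]
contact_force: [-16.2, -5.2, 2.5]
width: 0.0298
```

```bash
python3 - <<'E'
from h import *
o=observe();print(o['ee_pos'],o['contact_force'],o['width'])
snap('scene','s4');snap('top','t4')
E
```

```text
[0.57318749 0.3075994  0.17824786] [-16.24443344  -5.23465204   2.49677606] 0.029844291702519194
```

View pics/s4.png

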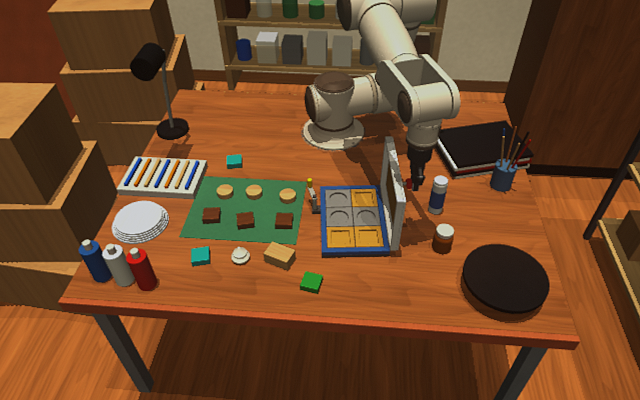

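View pics/t4.png

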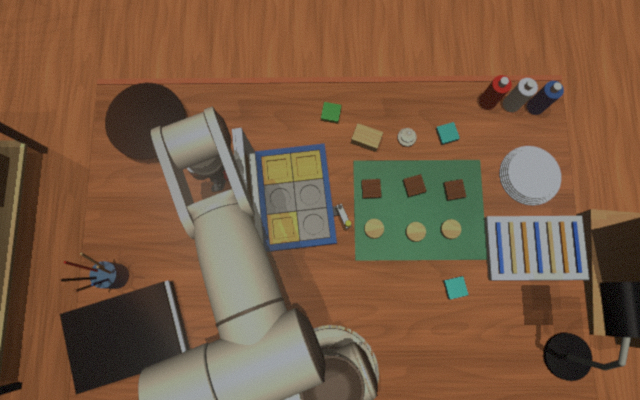

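Call:
step_arm --xyz '[[0, 0, 0], [0, 0, 0], [0, 0, 0], [0, 0, 0], [0, 0, 15], [0, 0, 25], [0, 0, 25], [0, 0, 30]]' --delta_rot '[[0, 0, 0], [0, 0, 0], [0, 0, 0], [0, 0, 0], [0, 0, 0], [0, 0, 0], [0, 0, 0], [0, 0, 0]]' --jaw '[0.5, 0, 0, 0, 0, 0, 0, 0]'

```text
t: 10.7
ee_pos: [0.5739, 0.3061, 0.2717]
tcp_rot: [[-0.11, 0.994, -0.001], [0.994, 0.11, -0.0], [-0.0, -0.001, -1.0]]
contact_force: [0.4, -0.9, 0.3]
width: 0.0855
```

Call:
step_arm --xyz '[[-2, -16, 0], [-2, -16, 0], [-2, -16, 0], [-2, -16, 0], [-2, -16, 0], [-2, -16, 0], [-2, -16, 0], [-2, -16, 0]]' --delta_rot '[[0, 0, -0.12], [0, 0, -0.12], [0, 0, -0.12], [0, 0, -0.12], [0, 0, -0.12], [0, 0, -0.12], [0, 0, -0.12], [0, 0, -0.12]]' --jaw '[0, 0, 0, 0, 0, 0, 0, 0]'

```text
t: 11.37
ee_pos: [0.5581, 0.1774, 0.2715]
tcp_rot: [[0.755, 0.656, 0.001], [0.656, -0.755, 0.0], [0.001, 0.0, -1.0]]
contact_force: [0.2, 0.0, -0.0]
width: 0.0856
```

Call:
step_arm --xyz '[[-2, -16, 0], [-2, -16, 0], [-2, -16, 0], [-2, -16, 0], [0, -16, 0], [0, 0, 0], [0, 0, 0]]' --delta_rot '[[0, 0, -0.12], [0, 0, -0.12], [0, 0, -0.12], [0, 0, -0.12], [0, 0, -0.131], [0, 0, 0], [0, 0, 0]]' --jaw '[0, 0, 0, 0, 0, 0, 0]'

```text
t: 11.95
ee_pos: [0.5503, 0.0978, 0.2715]
tcp_rot: [[0.993, 0.117, 0.001], [0.117, -0.993, 0.0], [0.001, -0.0, -1.0]]
contact_force: [-0.5, -0.2, 0.1]
width: 0.0853
```

```bash
python3 - <<'E'
from h import *
o=observe();print(o['ee_pos'],o['tcp_rot'],o['joint_pos'])
snap('wrist','w5');snap('scene','s5');snap('top','t5')
E
```

```text
[0.5502839  0.09778002 0.27151321] [[ 9.93171173e-01  1.16662620e-01  9.24785436e-04]
 [ 1.16662444e-01 -9.93171594e-01  2.41713133e-04]
 [ 9.46669513e-04 -1.32174786e-04 -9.99999543e-01]] [2.17003810e+00 5.86823328e+00 7.71755354e+01 1.19192669e-02
 9.69027584e+01 8.54719479e+01]
```

View pics/w5.png

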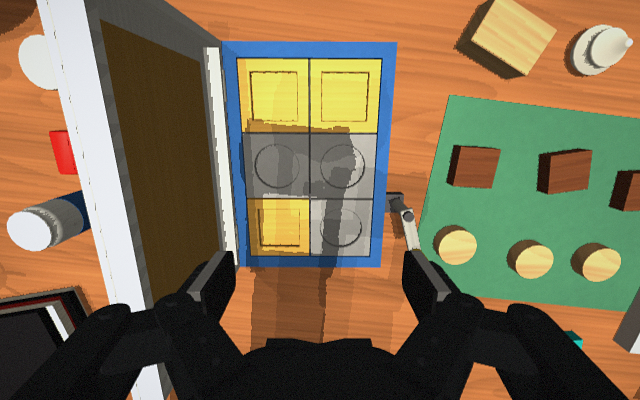

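```bash
cat > cav.py <<'E'
from h import *
import sys
def die(nm,ctr=(549.7,112.1),yaw=6.36):
    c=load(nm);w=cloud(c)*1000
    a=np.radians(yaw);R=np.array([[np.cos(a),-np.sin(a)],[np.sin(a),np.cos(a)]])
    d=(w[...,:2]-np.array(ctr))@R
    out=[]
    for x in (-97,0,97):
        for y in (-48.5,48.5):
            m=(abs(d[...,0]-x)<43)&(abs(d[...,1]-y)<43)&(w[...,2]<26.)&(w[...,2]>15)
            m=cv2.morphologyEx(m.astype(np.uint8),cv2.MORPH_OPEN,np.ones((3,3)))>0
            p=d[m]
            if len(p)<20: print(x,y,'none');continue
            r=cv2.minAreaRect(p.astype(np.float32))
            print(x,y,len(p),'mean',(p.mean(0)-[x,y]).round(1),'rect',(np.array(r[0])-[x,y]).round(1),np.round(r[1],1),round(r[2],1),'z',w[...,2][m].mean().round(1))
            out.append((p.max(0)+p.min(0))/2-[x,y])
    print('avg',np.mean(out,0))
    # rim: 
    m=(abs(d[...,0])<200)&(abs(d[...,1]+20)<140)&(w[...,2]>24)&(w[...,2]<36)&(d[...,1]<112)
    p=w[m][:,:2]; r=cv2.minAreaRect(p.astype(np.float32));print('rim',r)
for n in sys.argv[1:]: print(n);die(n)
E
python3 cav.py w5 t5 s5
```

```text
w5
-97 -48.5 1193 mean [-1.4 -0.9] rect [-1.2 -1. ] [62.9 62.4] 0.5 z 22.0
-97 48.5 1443 mean [-1.4  0.7] rect [-1.1  0.1] [61.7 62.9] 0.1 z 22.0
0 -48.5 1468 mean [-0.1 -0.6] rect [-0.1 -0.6] [63.6 63.2] 0.5 z 22.0
0 48.5 1463 mean [-0.2  0.4] rect [-0.7 -0. ] [63.2 63.7] 87.7 z 22.1
97 -48.5 2158 mean [ 1.4 -0.5] rect [ 0.8 -0.7] [62.1 62.5] 0.3 z 22.1
97 48.5 2164 mean [0.9 0.6] rect [0.6 0.3] [62.9 62.7] 0.3 z 22.1
avg [-0.32956184 -0.31735659]
rim ((551.44140625, 97.34827423095703), (331.0947570800781, 253.6949462890625), 6.357804775238037)
t5
-97 -48.5 none
-97 48.5 none
0 -48.5 52 mean [ 5.2 17.5] rect [ 5.8 16.4] [29.4 24.8] 83.8 z 20.4
0 48.5 153 mean [ 4.9 -3.7] rect [ 7.4 -2. ] [57.2 55.5] 52.9 z 21.0
97 -48.5 none
97 48.5 none
avg [ 5.13190021 11.03891043]
rim ((543.4234008789062, 99.70464324951172), (327.1614990234375, 231.30789184570312), 10.727699279785156)
s5
-97 -48.5 none
-97 48.5 27 mean [-15.   -1.9] rect [-11.5   3.4] [69.4 19.2] 53.4 z 22.0
0 -48.5 98 mean [-8.8  7.3] rect [-6.9  9.2] [52.5 53.6] 21.0 z 22.1
0 48.5 42 mean [-11.1   3.1] rect [-6.2 -4.9] [40.1 59.1] 83.6 z 22.5
97 -48.5 136 mean [-6.5  1.4] rect [-3.8  4.3] [58.7 58.2] 81.7 z 21.9
97 48.5 105 mean [-5.6  5.9] rect [-6.9  3.2] [41.  70.5] 43.0 z 22.6
avg [-7.72516504  2.8084821 ]
rim ((549.7074584960938, 98.50694274902344), (342.7955017089844, 250.92697143554688), 6.3898138999938965)
```

```bash
cat > bl.py <<'E'
from h import *
import sys
def blanks(nm,zlo=18,zhi=30,roi=(150,700,-480,-60)):
    c=load(nm);w=cloud(c)*1000;img=c['img'];hsv=cv2.cvtColor(img,cv2.COLOR_BGR2HSV)
    m=(w[...,2]>zlo)&(w[...,2]<zhi)&(w[...,0]>roi[0])&(w[...,0]<roi[1])&(w[...,1]>roi[2])&(w[...,1]<roi[3])
    m=cv2.morphologyEx(m.astype(np.uint8),cv2.MORPH_OPEN,np.ones((3,3)))
    n,l,s,ce=cv2.connectedComponentsWithStats(m)
    for i in range(1,n):
        if s[i,4]<150: continue
        mm=(l==i)
        p=w[mm&(abs(w[...,2]-23.5)<3.5)]
        if len(p)<100: continue
        r=cv2.minAreaRect(p[:,:2].astype(np.float32));hh=np.median(hsv[mm],0)
        (cc,rad)=cv2.minEnclosingCircle(p[:,:2].astype(np.float32))
        print(s[i,4],'px',ce[i].round(0),'mean',p.mean(0).round(1),'rect',np.round(r[0],1),np.round(r[1],1),round(r[2],1),'circ',np.round(cc,1),round(rad,1),'hsv',hh)
if __name__=='__main__':
    for n in sys.argv[1:]: print(n);blanks(n)
E
python3 bl.py w5 t5
```

```text
w5
1671 px [475. 167.] mean [ 577.  -134.4   23.8] rect [ 576.3 -135.3] [60.  61.4] 2.5 circ [ 576.5 -135.7] 41.8 hsv [ 11. 172. 142.]
1704 px [568. 172.] mean [ 586.3 -274.4   23.8] rect [ 585.5 -275.9] [60.9 61.5] 15.0 circ [ 585.7 -275.8] 41.8 hsv [ 11.  171.5 136. ]
588 px [632. 194.] mean [ 564.2 -384.2   23.5] rect [ 567.9 -385.8] [60.6 26.1] 14.9 circ [ 567.4 -386.5] 31.3 hsv [ 11. 172. 128.]
1069 px [457. 247.] mean [ 446.7 -139.6   23.7] rect [ 446.  -140.4] [61.2 60.4] 70.9 circ [ 445.5 -140.6] 31.3 hsv [ 24. 109. 236.]
1055 px [533. 261.] mean [ 435.5 -271.6   23.6] rect [ 434.6 -273. ] [61.3 61. ] 20.5 circ [ 435.  -273.3] 31.5 hsv [ 23. 113. 233.]
1078 px [600. 264.] mean [ 443.  -383.8   23.6] rect [ 442.4 -385.6] [60.8 62.3] 5.1 circ [ 442.8 -385.3] 32.1 hsv [ 22. 114. 229.]
t5
201 px [415. 183.] mean [ 589.1 -277.    23.1] rect [ 592.9 -279.3] [57.9 48.4] 75.2 circ [ 587.  -278.5] 33.1 hsv [ 12. 145.  92.]
220 px [455. 189.] mean [ 570.3 -406.6   23. ] rect [ 569.8 -403.9] [57.3 60.5] 9.2 circ [ 571.2 -409.2] 36.7 hsv [ 12. 144.  92.]
175 px [373. 228.] mean [ 445.4 -137.8   22.9] rect [ 444.5 -137.2] [44.8 58.5] 87.1 circ [ 443.7 -138.3] 30.4 hsv [ 25.  95. 154.]
160 px [452. 230.] mean [ 436.2 -384.5   23.1] rect [ 435.9 -385.1] [45.8 49.4] 29.6 circ [ 437.7 -384.4] 29.1 hsv [ 24.  99. 154.]
261 px [455. 287.] mean [ 256.6 -387.4   23.3] rect [ 258.  -389.1] [58.7 58.7] 13.1 circ [ 254.1 -386.5] 35.4 hsv [ 85. 140. 153.]
```

Call:
step_arm --xyz '[[-15, -34, 0], [-15, -34, 0], [-15, -34, 0], [-15, -34, 0], [-15, -34, 0], [-15, -34, 0], [-14, -34, 0], [0, 0, -30]]' --delta_rot '[[0, 0, 0], [0, 0, 0], [0, 0, 0], [0, 0, 0], [0, 0, 0], [0, 0, 0], [0, 0, 0], [0, 0, 0]]' --jaw '[0, 0, 0, 0, 0, 0, 0, 0]' --grip_force 30

```text
t: 12.77
ee_pos: [0.4459, -0.1446, 0.2453]
tcp_rot: [[0.993, 0.115, 0.006], [0.115, -0.993, -0.005], [0.005, 0.005, -1.0]]
contact_force: [1.6, -0.7, 0.4]
width: 0.0853
```

Call:
step_arm --xyz '[[0, 0, -40], [0, 0, -40], [0, 0, -40], [0, 0, -40], [0, 0, -40], [0, 0, -30], [0, 0, -20], [0, 0, -10]]' --delta_rot '[[0, 0, 0], [0, 0, 0], [0, 0, 0], [0, 0, 0], [0, 0, 0], [0, 0, 0], [0, 0, 0], [0, 0, 0]]' --jaw '[0, 0, 0, 0, 0, 0, 0, 0]'

```text
t: 13.43
ee_pos: [0.445, -0.1385, -0.0215]
tcp_rot: [[0.993, 0.119, -0.003], [0.119, -0.993, 0.002], [-0.003, -0.002, -1.0]]
contact_force: [-0.5, -1.5, 1.8]
width: 0.0853
```

Call:
step_arm --xyz '[[0, 0, 0], [0, 0, 0], [0, 0, 0], [0, 0, 0], [0, 0, 0], [0, 0, 0]]' --delta_rot '[[0, 0, 0], [0, 0, 0], [0, 0, 0], [0, 0, 0], [0, 0, 0], [0, 0, 0]]' --jaw '[0, 1, 1, 1, 1, 1]'

```text
t: 13.93
ee_pos: [0.4472, -0.14, -0.017]
tcp_rot: [[0.993, 0.117, 0.003], [0.117, -0.993, -0.001], [0.003, 0.001, -1.0]]
contact_force: [-1.7, 2.0, 8.0]
width: 0.0598
```

```bash
python3 - <<'E'
from h import *
o=observe();print(o['ee_pos'],o['width'],o['contact_force'])
c=snap('wrist','w6')
E
```

```text
[ 0.4471773  -0.14001848 -0.01703391] 0.059849758744681326 [-1.70500833  1.96431184  8.04819572]
```

View pics/w6.png

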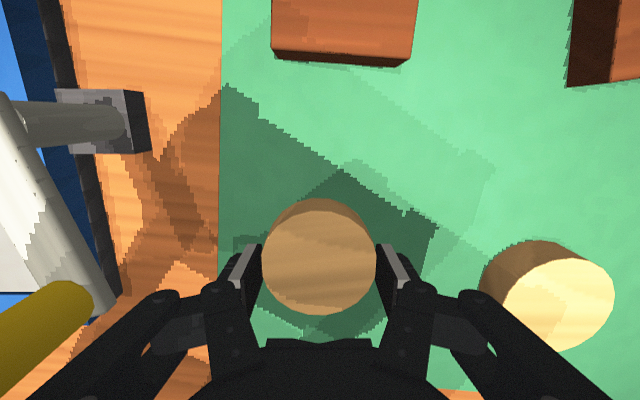

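```bash
python3 - <<'E'
from h import *
c=load('w6');w=cloud(c)*1000
for u in (240,246,252,256,260,384,388,394,400):
    print(u,[ (v,*w[v,u].round(0).astype(int)) for v in range(232,300,6)])
E
```

```text
240 [(232, np.int64(449), np.int64(-92), np.int64(0)), (238, np.int64(445), np.int64(-92), np.int64(0)), (244, np.int64(442), np.int64(-93), np.int64(2)), (250, np.int64(438), np.int64(-93), np.int64(1)), (256, np.int64(449), np.int64(-100), np.int64(29)), (262, np.int64(454), np.int64(-103), np.int64(43)), (268, np.int64(454), np.int64(-105), np.int64(48)), (274, np.int64(455), np.int64(-106), np.int64(54)), (280, np.int64(454), np.int64(-107), np.int64(57)), (286, np.int64(451), np.int64(-107), np.int64(57)), (292, np.int64(449), np.int64(-107), np.int64(58)), (298, np.int64(447), np.int64(-108), np.int64(59))]
246 [(232, np.int64(449), np.int64(-95), np.int64(-1)), (238, np.int64(446), np.int64(-96), np.int64(0)), (244, np.int64(442), np.int64(-96), np.int64(0)), (250, np.int64(454), np.int64(-103), np.int64(32)), (256, np.int64(454), np.int64(-104), np.int64(37)), (262, np.int64(455), np.int64(-106), np.int64(44)), (268, np.int64(455), np.int64(-107), np.int64(49)), (274, np.int64(455), np.int64(-108), np.int64(54)), (280, np.int64(452), np.int64(-108), np.int64(54)), (286, np.in
[... 3938 characters left out ...]
 np.int64(57))]
400 [(232, np.int64(460), np.int64(-187), np.int64(0)), (238, np.int64(457), np.int64(-187), np.int64(1)), (244, np.int64(453), np.int64(-188), np.int64(2)), (250, np.int64(450), np.int64(-188), np.int64(2)), (256, np.int64(459), np.int64(-179), np.int64(30)), (262, np.int64(462), np.int64(-174), np.int64(43)), (268, np.int64(462), np.int64(-173), np.int64(49)), (274, np.int64(462), np.int64(-172), np.int64(53)), (280, np.int64(462), np.int64(-171), np.int64(57)), (286, np.int64(459), np.int64(-171), np.int64(58)), (292, np.int64(457), np.int64(-171), np.int64(59)), (298, np.int64(462), np.int64(-167), np.int64(71))]<stdin>:4: RuntimeWarning: invalid value encountered in cast
```

Call:
step_arm --xyz '[[0, 0, 0], [0, 0, 0], [0, 0, -5], [0, 0, -5], [0, 0, -1], [0, 0, 0], [0, 0, 0], [0, 0, 0]]' --delta_rot '[[0, 0, 0], [0, 0, 0], [0, 0, 0], [0, 0, 0], [0, 0, 0], [0, 0, 0], [0, 0, 0], [0, 0, 0]]' --jaw '[0, 0, 0, 0, 0, 1, 1, 1]'

```text
t: 14.65
ee_pos: [0.4461, -0.1396, -0.0298]
tcp_rot: [[0.993, 0.117, -0.0], [0.117, -0.993, 0.0], [-0.0, -0.0, -1.0]]
contact_force: [0.4, 0.0, -0.1]
width: 0.0613
```

Call:
step_arm --xyz '[[0, 0, 0], [0, 0, 0], [0, 0, 0], [0, 0, 0]]' --delta_rot '[[0, 0, 0], [0, 0, 0], [0, 0, 0], [0, 0, 0]]' --jaw '[1, 1, 1, 0]'

```text
t: 14.98
ee_pos: [0.4461, -0.1397, -0.0299]
tcp_rot: [[0.993, 0.117, 0.0], [0.117, -0.993, 0.0], [0.0, -0.0, -1.0]]
contact_force: [-0.9, -0.5, 0.1]
width: 0.0714
```

Call:
step_arm --xyz '[[0, 0, 0], [0, 0, 0], [0, 0, 0], [0, 0, 0], [0, 0, 0], [0, 0, 0], [0, 0, 0], [0, 0, 0]]' --delta_rot '[[0, 0, 0], [0, 0, -0.112], [0, 0, -0.112], [0, 0, -0.112], [0, 0, -0.112], [0, 0, -0.112], [0, 0, -0.112], [0, 0, -0.112]]' --jaw '[0, 0, 0, 0, 0, 0, 0, 0]'

```text
t: 15.65
ee_pos: [0.446, -0.1396, -0.03]
tcp_rot: [[0.782, -0.623, 0.0], [-0.623, -0.782, 0.0], [-0.0, -0.0, -1.0]]
contact_force: [-0.4, 0.1, -0.1]
width: 0.0854
```

Call:
step_arm --xyz '[[0, 0, 0], [0, 0, 0], [0, 0, 0], [0, 0, 0], [0, 0, 0], [0, 0, 0], [0, 0, 0]]' --delta_rot '[[0, 0, 0], [0, 0, 0], [0, 0, 0], [0, 0, 0], [0, 0, 0], [0, 0, 0], [0, 0, 0]]' --jaw '[0, 1, 1, 1, 1, 1, 1]'

```text
t: 16.23
ee_pos: [0.4461, -0.1397, -0.0297]
tcp_rot: [[0.787, -0.617, 0.0], [-0.617, -0.787, 0.0], [0.0, -0.0, -1.0]]
contact_force: [-1.6, 1.5, 6.0]
width: 0.0609
```

```bash
python3 - <<'E'
from h import *
o=observe();print(o['ee_pos'],o['width'],o['contact_force'],o['tcp_rot'][:,1])
c=snap('wrist','w7')
E
python3 bl.py w7; python3 - <<'E'
import cv2
i=cv2.imread('pics/w7.png');cv2.imwrite('pics/z.png',i)
E
```

```text
[ 0.44614502 -0.13966807 -0.02972785] 0.060878702915391505 [-1.57279208  1.4731873   5.96770791] [-6.16831721e-01 -7.87095043e-01 -1.47413193e-04]
w7
21100 px [107.  59.] mean [ 571.  -132.9   24. ] rect [ 576.1 -135.3] [61.5 60.7] 3.3 circ [ 573.4 -135.3] 40.7 hsv [ 11. 169. 161.]
16424 px [582. 113.] mean [ 438.6 -269.    23.8] rect [ 436.9 -266.8] [49.1 61.7] 69.3 circ [ 434.6 -272.5] 31.5 hsv [ 24. 102. 249.]
12480 px [318. 271.] mean [ 447.9 -140.    23.9] rect [ 446.4 -143. ] [71.4 62.9] 87.8 circ [ 451.8 -143.2] 44.1 hsv [ 17. 128. 155.]
```

View pics/w7.png

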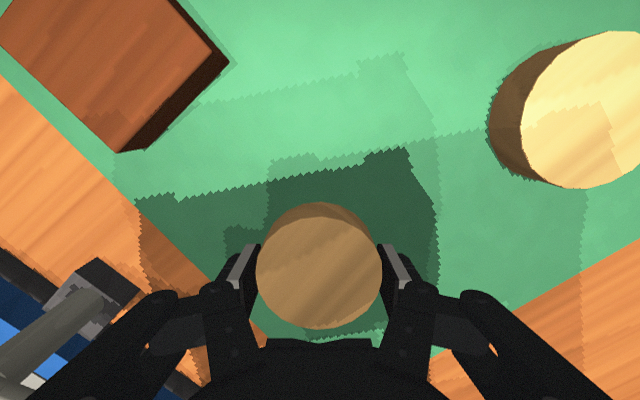

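```bash
python3 - <<'E'
from h import *
c=load('w7');w=cloud(c)*1000;hsv=cv2.cvtColor(c['img'],cv2.COLOR_BGR2HSV)
m=(abs(w[...,2]-24)<1.5)&(np.hypot(w[...,0]-446,w[...,1]+140)<40)&(hsv[...,0]<30)&(hsv[...,0]>10)&(hsv[...,1]>60)
m=cv2.morphologyEx(m.astype(np.uint8),cv2.MORPH_OPEN,np.ones((5,5)))
n,l,s,ce=cv2.connectedComponentsWithStats(m);k=1+np.argmax(s[1:,4]);print(s[k],ce[k])
ct,_=cv2.findContours((l==k).astype(np.uint8),0,1);e=cv2.fitEllipse(max(ct,key=len));print(e)
p=w[l==k];print(cv2.minEnclosingCircle(p[:,:2].astype(np.float32)), px2w(c,*e[0],zplane=.024)*1000)
E
```

```text
[  255   216   128   114 11007] [318.24121014 272.72117743]
((318.1043701171875, 272.8326110839844), (110.48838806152344, 125.70014953613281), 92.01636505126953)
((445.9634704589844, -138.20169067382812), 31.18636703491211) [ 447.78045646 -139.73817191   24.        ]
```

Call:
step_arm --xyz '[[0, 0, 15], [0, 0, 35], [0, 0, 40], [0, 0, 40], [5, 15, 10], [11, 33, 0], [11, 33, 0], [11, 33, 0]]' --delta_rot '[[0, 0, 0], [0, 0, 0], [0, 0, 0], [0, 0, 0], [0, 0, 0], [0, 0, 0.112], [0, 0, 0.112], [0, 0, 0.112]]' --jaw '[1, 1, 1, 1, 1, 1, 1, 1]' --grip_force 50

```text
t: 16.95
ee_pos: [0.4844, -0.0245, 0.1105]
tcp_rot: [[0.948, -0.319, 0.001], [-0.319, -0.948, -0.0], [0.001, -0.0, -1.0]]
contact_force: [0.3, -0.3, -1.1]
width: 0.0603
```

Call:
step_arm --xyz '[[11, 33, 0], [11, 33, 0], [11, 33, 0], [11, 33, 0], [11, 33, 0], [5, 21, -20], [0, 0, -35], [0, 0, -35]]' --delta_rot '[[0, 0, 0.112], [0, 0, 0.112], [0, 0, 0.112], [0, 0, 0.108], [0, 0, 0], [0, 0, 0], [0, 0, 0], [0, 0, 0]]' --jaw '[1, 1, 1, 1, 1, 1, 1, 1]'

```text
t: 17.62
ee_pos: [0.5446, 0.1619, 0.0194]
tcp_rot: [[0.993, 0.117, 0.002], [0.117, -0.993, 0.0], [0.002, -0.0, -1.0]]
contact_force: [0.1, 0.5, -1.7]
width: 0.0602
```

```bash
python3 - <<'E'
from h import *
o=observe();print(o['ee_pos'],o['width'],o['contact_force'],o['tcp_rot'][:,1])
c=snap('wrist','w8')
E
```

```text
[0.54459504 0.16189581 0.01940464] 0.06019642895706761 [ 0.05064784  0.51574774 -1.66677223] [ 1.17162619e-01 -9.93112720e-01 -2.14880639e-04]
```

View pics/w8.png

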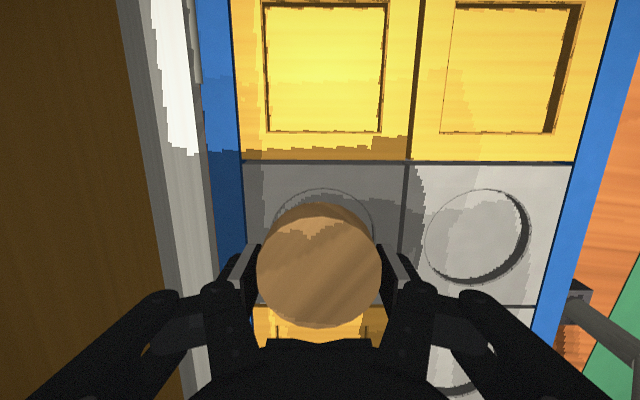

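Call:
step_arm --xyz '[[0, 0, 0], [0, 0, -8], [0, 0, -6], [0, 0, -4], [0, 0, -4], [0, 0, -3], [0, 0, -3], [0, 0, 0]]' --delta_rot '[[0, 0, 0], [0, 0, 0], [0, 0, 0], [0, 0, 0], [0, 0, 0], [0, 0, 0], [0, 0, 0], [0, 0, 0]]' --jaw '[1, 1, 1, 1, 1, 1, 1, 1]'

```text
t: 18.33
ee_pos: [0.5445, 0.1603, -0.0072]
tcp_rot: [[0.994, 0.113, 0.001], [0.113, -0.994, 0.0], [0.001, -0.0, -1.0]]
contact_force: [-1.6, -0.7, 4.0]
width: 0.0604
```

Call:
step_arm --xyz '[[0, 0, 0], [0, 0, 0], [0, 0, 0], [0, 0, 20], [0, 0, 35], [0, 0, 40], [0, 0, 40], [0, 0, 0]]' --delta_rot '[[0, 0, 0], [0, 0, 0], [0, 0, 0], [0, 0, 0], [0, 0, 0], [0, 0, 0], [0, 0, 0], [0, 0, 0]]' --jaw '[0.15, 0.15, 0.15, 0.15, 0.15, 0, 0, 0]'

```text
t: 19.0
ee_pos: [0.5467, 0.1606, 0.1346]
tcp_rot: [[0.994, 0.113, 0.009], [0.113, -0.994, 0.001], [0.009, -0.0, -1.0]]
contact_force: [1.0, 1.2, 2.0]
width: 0.0856
```

```bash
cat > z.py <<'E'
from h import *
import sys
# seat check: heights over each plate
def seat(nm,ctr=(549.7,112.1),yaw=6.36):
    c=load(nm);w=cloud(c)*1000
    a=np.radians(yaw);R=np.array([[np.cos(a),-np.sin(a)],[np.sin(a),np.cos(a)]])
    d=(w[...,:2]-np.array(ctr))@R
    for x in (-97,0,97):
        for y in (-48.5,48.5):
            m=(abs(d[...,0]-x)<25)&(abs(d[...,1]-y)<25)&(w[...,2]<60)
            if m.sum()<30: print(x,y,'few');continue
            A=np.c_[d[m]-[x,y],np.ones(m.sum())];f=np.linalg.lstsq(A,w[...,2][m],rcond=None)[0]
            mm=(abs(d[...,0]-x)<40)&(abs(d[...,1]-y)<40)&(w[...,2]>40)&(w[...,2]<52); 
            r=cv2.minAreaRect(d[mm].astype(np.float32)) if mm.sum()>50 else None
            print(x,y,'z',np.median(w[...,2][m]).round(1),'tilt',(f[:2]*60).round(1),None if r is None else ((np.array(r[0])-[x,y]).round(1),np.round(r[1],1),round(r[2],1)))
o=observe();print(o['ee_pos'],o['tcp_rot'][:,0])
snap('wrist',sys.argv[1]);seat(sys.argv[1])
E
python3 z.py w9; python3 bl.py w9
```

```text
[0.54672001 0.16062477 0.13464249] [0.99359556 0.11259646 0.00948128]
-97 -48.5 z 21.9 tilt [ 0.1 -0.1] None
-97 48.5 z 21.8 tilt [0.1 0.1] None
0 -48.5 z 22.0 tilt [-0.2 -0.1] None
0 48.5 z 45.9 tilt [-3.1  0.6] (array([0. , 0.3]), array([61.2, 60.6]), 42.0)
97 -48.5 z 22.0 tilt [0.1 0.1] None
97 48.5 z 22.1 tilt [ 0.1 -0. ] None
w9
3440 px [604. 194.] mean [ 577.  -133.1   23.8] rect [ 576.1 -135.3] [60.5 62.7] 2.9 circ [ 576.6 -135.1] 42.3 hsv [ 11. 170. 150.]
```

View pics/w9.png

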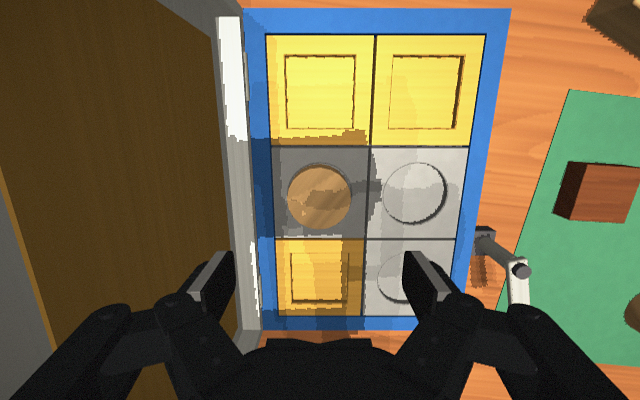

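```bash
cat > plane.py <<'E'
from h import *
import sys
def pl(nm,x,y,ctr=(549.7,112.1),yaw=6.36):
    c=load(nm);w=cloud(c)*1000
    a=np.radians(yaw);R=np.array([[np.cos(a),-np.sin(a)],[np.sin(a),np.cos(a)]])
    d=(w[...,:2]-np.array(ctr))@R-[x,y]
    m=(np.hypot(d[...,0],d[...,1])<26)&(w[...,2]<56)&(w[...,2]>36)
    A=np.c_[d[m],np.ones(m.sum())];f=np.linalg.lstsq(A,w[...,2][m],rcond=None)[0]
    res=w[...,2][m]-A@f
    print(nm,x,y,m.sum(),'z',f[2].round(1),'tilt60',(f[:2]*60).round(1),'sd',res.std().round(2))
for q in sys.argv[2:]: pl(sys.argv[1],*map(float,q.split(',')))
E
python3 plane.py w9 0,48.5; python3 - <<'E'
import sys; sys.path.insert(0,'.')
from h import *
c=snap('wrist','w10');print(observe()['tcp_rot'][2])
E
python3 plane.py w10 0,48.5
```

```text
w9 0.0 48.5 2208 z 45.9 tilt60 [0.1 0. ] sd 0.67
[ 2.88483736e-03 -2.40277925e-04 -9.99995810e-01]
w10 0.0 48.5 2261 z 46.0 tilt60 [0. 0.] sd 0.66
```

Call:
step_arm --xyz '[[-9, -36, 0], [-9, -36, 0], [-9, -36, 0], [-9, -36, 0], [-9, -36, 0], [-9, -36, 0], [-9, -36, 0], [-9, -36, 0]]' --delta_rot '[[0, 0, 0], [0, 0, 0], [0, 0, 0], [0, 0, 0], [0, 0, 0], [0, 0, 0], [0, 0, 0], [0, 0, 0]]' --jaw '[0, 0, 0, 0, 0, 0, 0, 0]' --grip_force 50

```text
t: 19.77
ee_pos: [0.4707, -0.1289, 0.1254]
tcp_rot: [[0.994, 0.113, -0.002], [0.113, -0.994, 0.001], [-0.002, -0.001, -1.0]]
contact_force: [0.8, 0.4, -0.1]
width: 0.0856
```

Call:
step_arm --xyz '[[-9, -36, 0], [-9, -36, 0], [-9, -36, 0], [-9, -36, 0], [0, 0, 0], [0, 0, 0]]' --delta_rot '[[0, 0, 0], [0, 0, 0], [0, 0, 0], [0, 0, 0], [0, 0, 0], [0, 0, 0]]' --jaw '[0, 0, 0, 0, 0, 0]'

```text
t: 20.27
ee_pos: [0.4349, -0.2727, 0.1252]
tcp_rot: [[0.994, 0.109, -0.002], [0.109, -0.994, 0.002], [-0.002, -0.002, -1.0]]
contact_force: [-0.3, 0.4, 0.8]
width: 0.0851
```

```bash
cat > lk.py <<'E'
from h import *
import sys,bl
o=observe();print(o['t'],(o['ee_pos']*1000).round(1),o['tcp_rot'][:,0].round(3),o['width'].round(4))
snap('wrist',sys.argv[1]);bl.blanks(sys.argv[1])
E
python3 lk.py w11
```

```text
Traceback (most recent call last):
  File "lk.py", line 3, in <module>
    o=observe();print(o['t'],(o['ee_pos']*1000).round(1),o['tcp_rot'][:,0].round(3),o['width'].round(4))
                                                                                    ^^^^^^^^^^^^^^^^
AttributeError: 'float' object has no attribute 'round'
```

```bash
sed -i "s/o\['width'\].round(4)/round(float(o['width']),4)/" lk.py; python3 lk.py w11
```

```text
20.2667 [ 434.9 -272.7  125.2] [ 0.994  0.109 -0.002] 0.0851
3927 px [179.  27.] mean [ 567.  -137.4   24. ] rect [ 567.4 -136.3] [42.6 61.1] 3.3 circ [ 567.9 -136.5] 36.3 hsv [ 11. 170. 154.]
4383 px [343.  30.] mean [ 579.4 -276.9   24.1] rect [ 581.3 -277.4] [51.5 60.2] 14.9 circ [ 581.7 -277.1] 39.1 hsv [ 11. 170. 162.]
5316 px [486.  58.] mean [ 571.4 -404.8   24. ] rect [ 570.8 -405.8] [60.3 61. ] 9.1 circ [ 570.1 -405.7] 41.8 hsv [ 11. 171. 156.]
2884 px [320. 191.] mean [ 435.6 -273.4   23.9] rect [ 434.8 -273.5] [61.6 60.3] 5.3 circ [ 434.7 -273.7] 30.9 hsv [ 17. 129. 154.]
2902 px [431. 196.] mean [ 443.2 -385.1   23.9] rect [ 442.3 -385.4] [60.7 60.9] 5.6 circ [ 442.  -385.9] 31.2 hsv [ 25.   97.5 249. ]
958 px [393. 335.] mean [ 271.1 -378.4   23.5] rect [ 265.9 -383.7] [43.4 49.2] 13.0 circ [ 271.9 -382.7] 28.4 hsv [ 88. 201. 229.]
```

View pics/w11.png

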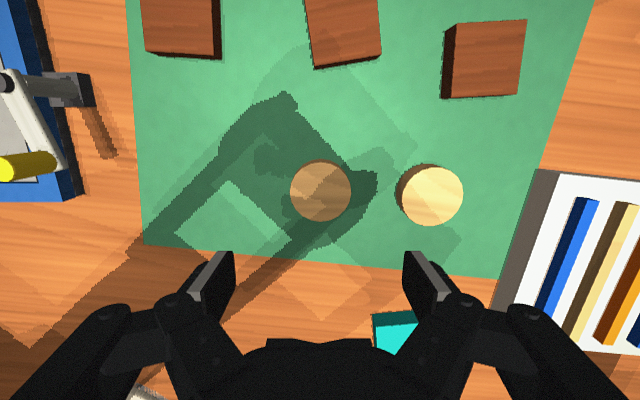

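Call:
step_arm --xyz '[[0, -0.5, -40], [0, 0, -40], [0, 0, -40], [0, 0, -25], [0, 0, -10], [0, 0, 0], [0, 0, 0], [0, 0, 0]]' --delta_rot '[[0, 0, 0], [0, 0, 0], [0, 0, 0], [0, 0, 0], [0, 0, 0], [0, 0, 0], [0, 0, 0], [0, 0, 0]]' --jaw '[0, 0, 0, 0, 0, 0, 1, 1]'

```text
t: 20.98
ee_pos: [0.4372, -0.2725, -0.0261]
tcp_rot: [[0.994, 0.113, 0.002], [0.113, -0.994, -0.002], [0.002, 0.002, -1.0]]
contact_force: [0.4, -1.7, 0.8]
width: 0.0641
```

Call:
step_arm --xyz '[[0, 0, 0], [0, 0, 0], [0, 0, 0], [0, 0, 0]]' --delta_rot '[[0, 0, 0], [0, 0, 0], [0, 0, 0], [0, 0, 0]]' --jaw '[1, 1, 1, 1]'

```text
t: 21.32
ee_pos: [0.4373, -0.2727, -0.0257]
tcp_rot: [[0.994, 0.113, 0.003], [0.113, -0.994, -0.002], [0.003, 0.002, -1.0]]
contact_force: [0.6, 2.9, 7.7]
width: 0.0603
```

Call:
step_arm --xyz '[[0, 0, 0], [0, 0, 0], [-2.4, -0.5, -4], [0, 0, 0], [0, 0, 0], [0, 0, 0], [0, 0, 0], [0, 0, 0]]' --delta_rot '[[0, 0, 0], [0, 0, 0], [0, 0, 0], [0, 0, 0], [0, 0, 0], [0, 0, 0], [0, 0, 0], [0, 0, 0]]' --jaw '[0, 0, 0, 1, 1, 1, 1, 1]'

```text
t: 21.98
ee_pos: [0.4337, -0.2727, -0.0316]
tcp_rot: [[0.994, 0.113, 0.0], [0.113, -0.994, 0.0], [0.0, -0.0, -1.0]]
contact_force: [-2.8, 1.5, 6.3]
width: 0.0603
```

Call:
step_arm --xyz '[[0, 0, 0], [0, 0, 20], [0, 0, 30], [0, 0, 35], [0, 0, 35], [0, 0, 20], [0, 0, 0], [0, 0, 0]]' --delta_rot '[[0, 0, 0], [0, 0, 0], [0, 0, 0], [0, 0, 0], [0, 0, 0], [0, 0, 0], [0, 0, 0], [0, 0, 0]]' --jaw '[1, 1, 1, 1, 1, 1, 1, 1]'

```text
t: 22.65
ee_pos: [0.4341, -0.273, 0.1089]
tcp_rot: [[0.994, 0.113, 0.002], [0.113, -0.994, -0.001], [0.001, 0.001, -1.0]]
contact_force: [0.6, -0.4, -0.5]
width: 0.0605
```

Call:
step_arm --xyz '[[12, 33.7, 0], [12, 33.7, 0], [12, 33.7, 0], [12, 33.7, 0], [12, 33.7, 0], [12, 33.7, 0], [12, 33.7, 0], [12, 33.7, 0]]' --delta_rot '[[0, 0, 0], [0, 0, 0], [0, 0, 0], [0, 0, 0], [0, 0, 0], [0, 0, 0], [0, 0, 0], [0, 0, 0]]' --jaw '[1, 1, 1, 1, 1, 1, 1, 1]'

```text
t: 23.32
ee_pos: [0.5293, -0.0011, 0.1066]
tcp_rot: [[0.994, 0.113, -0.002], [0.113, -0.994, 0.0], [-0.002, -0.001, -1.0]]
contact_force: [0.3, -0.8, -0.4]
width: 0.0603
```

Call:
step_arm --xyz '[[12, 33.7, 0], [12, 33.7, 0], [0, 0, -30], [0, 0, -30], [0, 0, -28], [0, 0, -5], [0, 0, 0], [0, 0, 0]]' --delta_rot '[[0, 0, 0], [0, 0, 0], [0, 0, 0], [0, 0, 0], [0, 0, 0], [0, 0, 0], [0, 0, 0], [0, 0, 0]]' --jaw '[1, 1, 1, 1, 1, 1, 1, 1]'

```text
t: 23.98
ee_pos: [0.5538, 0.0642, 0.0156]
tcp_rot: [[0.994, 0.112, -0.0], [0.112, -0.994, 0.0], [-0.0, -0.0, -1.0]]
contact_force: [-0.3, -0.9, -0.0]
width: 0.0603
```

Call:
step_arm --xyz '[[0, 0, -8], [0, 0, -6], [0, 0, -4], [0, 0, -3], [0, 0, -3], [0, 0, -2], [0, 0, 0], [0, 0, 0]]' --delta_rot '[[0, 0, 0], [0, 0, 0], [0, 0, 0], [0, 0, 0], [0, 0, 0], [0, 0, 0], [0, 0, 0], [0, 0, 0]]' --jaw '[1, 1, 1, 1, 1, 1, 1, 1]'

```text
t: 24.65
ee_pos: [0.554, 0.0643, -0.0075]
tcp_rot: [[0.994, 0.113, 0.001], [0.113, -0.994, -0.0], [0.001, 0.0, -1.0]]
contact_force: [-25.3, -1.8, 54.9]
width: 0.0603
```

Call:
step_arm --xyz '[[0, 0, 0], [0, 0, 0], [0, 0, 0], [0, 0, 20], [0, 0, 35], [0, 0, 40], [0, 0, 35], [0, 0, 0]]' --delta_rot '[[0, 0, 0], [0, 0, 0], [0, 0, 0], [0, 0, 0], [0, 0, 0], [0, 0, 0], [0, 0, 0], [0, 0, 0]]' --jaw '[0.15, 0.15, 0.15, 0.15, 0.15, 0, 0, 0]'

```text
t: 25.32
ee_pos: [0.5564, 0.0643, 0.1261]
tcp_rot: [[0.994, 0.113, 0.009], [0.113, -0.994, -0.0], [0.009, 0.001, -1.0]]
contact_force: [1.1, 0.1, 1.5]
width: 0.0853
```

```bash
python3 lk.py w12; python3 plane.py w12 0,48.5 0,-48.5
```

```text
25.3167 [556.4  64.3 126.1] [0.994 0.113 0.009] 0.0853
3594 px [517. 194.] mean [ 577.4 -134.    23.8] rect [ 576.2 -135.4] [60.4 62.1] 2.9 circ [ 576.4 -134.7] 41.6 hsv [ 11. 170. 153.]
1100 px [630. 205.] mean [ 578.3 -252.8   23.4] rect [ 579.7 -253.6] [60.7 19.5] 19.1 circ [ 580.4 -255.9] 31.1 hsv [ 11. 170. 140.]
w12 0.0 48.5 2343 z 45.9 tilt60 [ 0.  -0.1] sd 0.66
w12 0.0 -48.5 2342 z 45.9 tilt60 [0.2 0.1] sd 0.68
```

Call:
step_arm --xyz '[[-9.3, -37.4, 0], [-9.3, -37.4, 0], [-9.3, -37.4, 0], [-9.3, -37.4, 0], [-9.3, -37.4, 0], [-9.3, -37.4, 0], [-9.3, -37.4, 0], [-9.3, -37.4, 0]]' --delta_rot '[[0, 0, 0], [0, 0, 0], [0, 0, 0], [0, 0, 0], [0, 0, 0], [0, 0, 0], [0, 0, 0], [0, 0, 0]]' --jaw '[0, 0, 0, 0, 0, 0, 0, 0]'

```text
t: 26.03
ee_pos: [0.4781, -0.2364, 0.1181]
tcp_rot: [[0.994, 0.112, -0.001], [0.112, -0.994, 0.001], [-0.001, -0.001, -1.0]]
contact_force: [0.4, 0.7, 0.2]
width: 0.0854
```

Call:
step_arm --xyz '[[-9.3, -37.4, 0], [-9.3, -37.4, 0], [-9.3, -37.4, 0], [-9.3, -37.4, 0], [0, 0, -25], [0, 0, -30], [0, 0, 0], [0, 0, 0]]' --delta_rot '[[0, 0, 0], [0, 0, 0], [0, 0, 0], [0, 0, 0], [0, 0, 0], [0, 0, 0], [0, 0, 0], [0, 0, 0]]' --jaw '[0, 0, 0, 0, 0, 0, 0, 0]'

```text
t: 26.7
ee_pos: [0.4412, -0.3835, 0.0625]
tcp_rot: [[0.994, 0.112, -0.003], [0.112, -0.994, 0.003], [-0.002, -0.003, -1.0]]
contact_force: [-0.0, -0.4, 1.1]
width: 0.0855
```

```bash
python3 lk.py w13
```

```text
26.7 [ 441.2 -383.5   62.5] [ 0.994  0.112 -0.002] 0.0855
488 px [ 8. 14.] mean [ 554.7 -164.9   23.2] rect [ 554.8 -164.7] [10.  18.5] 72.1 circ [ 555.6 -162. ] 9.4 hsv [ 11.  174.   64.5]
3404 px [184.  18.] mean [ 565.5 -280.1   23.9] rect [ 567.8 -281.1] [24.3 60.9] 14.5 circ [ 568.1 -281.2] 32.1 hsv [ 11. 172. 131.]
7450 px [374.  40.] mean [ 566.  -406.3   24. ] rect [ 566.  -406.9] [50.6 60.5] 9.0 circ [ 566.3 -406.5] 38.7 hsv [ 11. 171. 141.]
4547 px [322. 210.] mean [ 443.4 -385.8   23.9] rect [ 442.1 -385.9] [61.1 61.2] 59.3 circ [ 442.1 -385.9] 31.0 hsv [ 17. 131. 131.]
```

Call:
step_arm --xyz '[[1, -2, -30], [0, 0, -30], [0, 0, -22], [0, 0, -10], [0, 0, 0], [0, 0, 0], [0, 0, 0], [0, 0, 0]]' --delta_rot '[[0, 0, 0], [0, 0, 0], [0, 0, 0], [0, 0, 0], [0, 0, 0], [0, 0, 0], [0, 0, 0], [0, 0, 0]]' --jaw '[0, 0, 0, 0, 0, 1, 1, 1]'

```text
t: 27.42
ee_pos: [0.4441, -0.3873, -0.0254]
tcp_rot: [[0.994, 0.113, 0.002], [0.113, -0.994, -0.002], [0.002, 0.002, -1.0]]
contact_force: [-0.4, 1.5, 8.4]
width: 0.0604
```

Call:
step_arm --xyz '[[0, 0, 0], [0, 0, 0], [0, 0, 0]]' --delta_rot '[[0, 0, 0], [0, 0, 0], [0, 0, 0]]' --jaw '[1, 1, 1]'

```text
t: 27.67
ee_pos: [0.4441, -0.3873, -0.0254]
tcp_rot: [[0.994, 0.113, 0.002], [0.113, -0.994, -0.002], [0.002, 0.002, -1.0]]
contact_force: [-0.8, 2.8, 9.9]
width: 0.0597
```

Call:
step_arm --xyz '[[0, 0, 0], [0, 0, 0], [-1, 0.5, -3], [0, 0, 0], [0, 0, 0], [0, 0, 0], [0, 0, 0], [0, 0, 0]]' --delta_rot '[[0, 0, 0], [0, 0, 0], [0, 0, 0], [0, 0, 0], [0, 0, 0], [0, 0, 0], [0, 0, 0], [0, 0, 0]]' --jaw '[0, 0, 0, 1, 1, 1, 1, 1]'

```text
t: 28.33
ee_pos: [0.4421, -0.3861, -0.0307]
tcp_rot: [[0.994, 0.113, 0.0], [0.113, -0.994, -0.0], [0.0, 0.0, -1.0]]
contact_force: [-0.9, 1.0, 5.4]
width: 0.0602
```

Call:
step_arm --xyz '[[0, 0, 0], [0, 0, 20], [0, 0, 30], [0, 0, 35], [0, 0, 35], [0, 0, 20], [0, 0, 0], [0, 0, 0]]' --delta_rot '[[0, 0, 0], [0, 0, 0], [0, 0, 0], [0, 0, 0], [0, 0, 0], [0, 0, 0], [0, 0, 0], [0, 0, 0]]' --jaw '[1, 1, 1, 1, 1, 1, 1, 1]'

```text
t: 29.0
ee_pos: [0.4423, -0.3863, 0.1098]
tcp_rot: [[0.994, 0.113, 0.001], [0.113, -0.994, -0.001], [0.001, 0.001, -1.0]]
contact_force: [-1.4, -0.0, -2.4]
width: 0.0601
```

Call:
step_arm --xyz '[[1.5, 36.6, 0], [1.5, 36.6, 0], [1.5, 36.6, 0], [1.5, 36.6, 0], [1.5, 36.6, 0], [1.5, 36.6, 0], [1.5, 36.6, 0], [1.5, 36.6, 0]]' --delta_rot '[[0, 0, 0], [0, 0, 0], [0, 0, 0], [0, 0, 0], [0, 0, 0], [0, 0, 0], [0, 0, 0], [0, 0, 0]]' --jaw '[1, 1, 1, 1, 1, 1, 1, 1]'

```text
t: 29.67
ee_pos: [0.4531, -0.0913, 0.1076]
tcp_rot: [[0.994, 0.112, -0.002], [0.112, -0.994, 0.001], [-0.002, -0.001, -1.0]]
contact_force: [1.5, -0.1, 0.0]
width: 0.0602
```

Call:
step_arm --xyz '[[1, 36.6, 0], [1, 36.6, 0], [1, 36.6, 0], [1, 36.6, 0], [0, 0, -30], [0, 0, -30], [0, 0, -28], [0, 0, -5]]' --delta_rot '[[0, 0, 0], [0, 0, 0], [0, 0, 0], [0, 0, 0], [0, 0, 0], [0, 0, 0], [0, 0, 0], [0, 0, 0]]' --jaw '[1, 1, 1, 1, 1, 1, 1, 1]'

```text
t: 30.33
ee_pos: [0.4546, 0.0537, 0.0108]
tcp_rot: [[0.994, 0.113, -0.008], [0.113, -0.994, 0.001], [-0.008, -0.001, -1.0]]
contact_force: [-0.6, 0.5, -2.5]
width: 0.0606
```

Call:
step_arm --xyz '[[0, 0, 0], [0, 0, 0]]' --delta_rot '[[0, 0, 0], [0, 0, 0]]' --jaw '[1, 1]'

```text
t: 30.5
ee_pos: [0.4582, 0.0531, 0.0166]
tcp_rot: [[0.994, 0.112, -0.0], [0.112, -0.994, 0.0], [-0.0, -0.0, -1.0]]
contact_force: [0.1, -1.1, 0.1]
width: 0.0603
```

Call:
step_arm --xyz '[[0, 0, -8], [0, 0, -6], [0, 0, -4], [0, 0, -3], [0, 0, -2], [0, 0, -1], [0, 0, 0], [0, 0, 0]]' --delta_rot '[[0, 0, 0], [0, 0, 0], [0, 0, 0], [0, 0, 0], [0, 0, 0], [0, 0, 0], [0, 0, 0], [0, 0, 0]]' --jaw '[1, 1, 1, 1, 1, 1, 1, 1]'

```text
t: 31.17
ee_pos: [0.4581, 0.0532, -0.0073]
tcp_rot: [[0.994, 0.113, 0.0], [0.113, -0.994, 0.0], [0.0, -0.0, -1.0]]
contact_force: [-7.2, -1.2, 12.4]
width: 0.06
```

Call:
step_arm --xyz '[[0, 0, 0], [0, 0, 0], [0, 0, 0], [0, 0, 20], [0, 0, 35], [0, 0, 40], [0, 0, 35], [0, 0, 0]]' --delta_rot '[[0, 0, 0], [0, 0, 0], [0, 0, 0], [0, 0, 0], [0, 0, 0], [0, 0, 0], [0, 0, 0], [0, 0, 0]]' --jaw '[0.15, 0.15, 0.15, 0.15, 0.15, 0, 0, 0]'

```text
t: 31.83
ee_pos: [0.4608, 0.0532, 0.1287]
tcp_rot: [[0.994, 0.113, 0.009], [0.113, -0.994, -0.0], [0.009, 0.001, -1.0]]
contact_force: [1.1, -0.6, 0.9]
width: 0.0854
```

```bash
python3 lk.py w14; python3 plane.py w14 0,48.5 0,-48.5 -97,-48.5; python3 -c "
from h import *
snap('top','t14')"; python3 bl.py t14
```

```text
31.8333 [460.8  53.2 128.7] [0.994 0.113 0.009] 0.0854
4684 px [535.  93.] mean [ 577.  -134.1   23.9] rect [ 576.4 -135.2] [60.4 62.2] 3.0 circ [ 576.3 -135. ] 41.7 hsv [ 11. 171. 153.]
559 px [631. 382.] mean [ 258.  -367.1   23.2] rect [ 256.  -367.5] [56.4 19.3] 23.3 circ [ 257.5 -371.1] 28.8 hsv [ 87. 205. 201.]
w14 0.0 48.5 3176 z 46.1 tilt60 [-0.  0.] sd 0.71
w14 0.0 -48.5 3168 z 46.0 tilt60 [0.  0.1] sd 0.71
w14 -97.0 -48.5 2303 z 45.9 tilt60 [0.1 0.1] sd 0.65
t14
225 px [415. 184.] mean [ 584.6 -276.6   23.1] rect [ 585.5 -275.9] [61.6 57.2] 19.5 circ [ 584.1 -278.2] 35.0 hsv [ 12. 143.  93.]
212 px [372. 187.] mean [ 577.7 -138.1   23.5] rect [ 576.2 -136. ] [55.4 56.7] 88.7 circ [ 578.8 -136.7] 33.6 hsv [ 12. 141.  95.]
310 px [456. 287.] mean [ 258.4 -388.7   23.5] rect [ 257.4 -389.8] [60.3 59.3] 13.6 circ [ 257.9 -389.5] 38.9 hsv [ 85.  140.5 155. ]
```

View pics/t14.png

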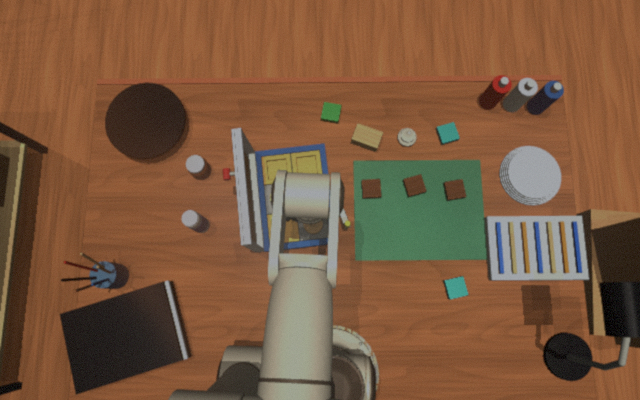

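Call:
step_arm --xyz '[[19, -31.4, 0], [20, -31.4, 0], [20, -31.4, 0], [20, -31.4, 0], [20, -31.4, 0], [19, -31.4, 0], [0, 0, -30], [0, 0, -30]]' --delta_rot '[[0, 0, -0.03], [0, 0, -0.03], [0, 0, 0], [0, 0, 0], [0, 0, 0], [0, 0, 0], [0, 0, 0], [0, 0, 0]]' --jaw '[0, 0, 0, 0, 0, 0, 0, 0]'

```text
t: 32.6
ee_pos: [0.5767, -0.1371, 0.0604]
tcp_rot: [[0.999, 0.05, 0.0], [0.05, -0.999, -0.0], [0.0, 0.0, -1.0]]
contact_force: [-0.0, -0.3, -1.4]
width: 0.0852
```

Call:
step_arm --xyz '[[0, 0, 0], [0, 0, 0]]' --delta_rot '[[0, 0, 0], [0, 0, 0]]' --jaw '[0, 0]'

```text
t: 32.77
ee_pos: [0.5748, -0.1347, 0.0602]
tcp_rot: [[0.999, 0.053, -0.004], [0.053, -0.999, 0.002], [-0.004, -0.002, -1.0]]
contact_force: [0.4, 0.5, 0.8]
width: 0.0854
```

```bash
python3 lk.py w15
```

```text
32.7667 [ 574.8 -134.7   60.2] [ 0.999  0.053 -0.004] 0.0854
5959 px [500. 207.] mean [ 587.3 -274.8   23.8] rect [ 585.4 -275.8] [61.4 60.9] 14.7 circ [ 585.5 -276. ] 42.1 hsv [ 11. 168. 173.]
5654 px [321. 209.] mean [ 578.1 -135.5   23.9] rect [ 576.6 -135.6] [60.2 60.1] 2.9 circ [ 576.4 -135.6] 41.7 hsv [ 10. 164.  84.]
1831 px [626. 239.] mean [ 565.6 -382.9   23.4] rect [ 567.6 -385.1] [61.1 22.9] 12.0 circ [ 568.  -387.1] 31.9 hsv [ 11. 168. 160.]
```

Call:
step_arm --xyz '[[1.5, -1, -28], [0, 0, -28], [0, 0, -20], [0, 0, -10], [0, 0, -4], [0, 0, 0], [0, 0, 0]]' --delta_rot '[[0, 0, 0], [0, 0, 0], [0, 0, 0], [0, 0, 0], [0, 0, 0], [0, 0, 0], [0, 0, 0]]' --jaw '[0, 0, 0, 0, 0, 0, 0]'

```text
t: 33.4
ee_pos: [0.5785, -0.1364, -0.0262]
tcp_rot: [[0.999, 0.053, 0.002], [0.053, -0.999, -0.001], [0.002, 0.001, -1.0]]
contact_force: [0.4, -0.4, 1.1]
width: 0.0858
```

Small correction, then close.

Call:
step_arm --xyz '[[-1.5, 0.5, -3], [0, 0, 0], [0, 0, 0], [0, 0, 0], [0, 0, 0], [0, 0, 0], [0, 0, 0], [0, 0, 0]]' --delta_rot '[[0, 0, 0], [0, 0, 0], [0, 0, 0], [0, 0, 0], [0, 0, 0], [0, 0, 0], [0, 0, 0], [0, 0, 0]]' --jaw '[0, 0, 1, 1, 1, 1, 1, 1]'

```text
t: 34.07
ee_pos: [0.5764, -0.1357, -0.0303]
tcp_rot: [[0.999, 0.053, 0.001], [0.053, -0.999, -0.0], [0.001, 0.0, -1.0]]
contact_force: [-1.5, 0.3, 5.6]
width: 0.0586
```

Call:
step_arm --xyz '[[0, 0, 0], [0, 0, 20], [0, 0, 30], [0, 0, 35], [0, 0, 35], [0, 0, 20], [0, 0, 0], [0, 0, 0]]' --delta_rot '[[0, 0, 0], [0, 0, 0], [0, 0, 0], [0, 0, 0], [0, 0, 0], [0, 0, 0], [0, 0, 0], [0, 0, 0]]' --jaw '[1, 1, 1, 1, 1, 1, 1, 1]'

```text
t: 34.73
ee_pos: [0.5765, -0.1358, 0.1102]
tcp_rot: [[0.999, 0.053, 0.002], [0.053, -0.999, -0.001], [0.002, 0.001, -1.0]]
contact_force: [0.7, 0.0, -1.7]
width: 0.0588
```

Call:
step_arm --xyz '[[7, 34, 0], [7, 34, 0], [7, 34, 0], [7, 34, 0], [7, 34, 0], [7, 34, 0], [7, 34, 0], [7, 34, 0]]' --delta_rot '[[0, 0, 0.029], [0, 0, 0.029], [0, 0, 0], [0, 0, 0], [0, 0, 0], [0, 0, 0], [0, 0, 0], [0, 0, 0]]' --jaw '[1, 1, 1, 1, 1, 1, 1, 1]'

```text
t: 35.4
ee_pos: [0.6315, 0.138, 0.1073]
tcp_rot: [[0.994, 0.111, -0.002], [0.111, -0.994, -0.0], [-0.002, -0.0, -1.0]]
contact_force: [0.5, -0.8, -0.4]
width: 0.0586
```

Call:
step_arm --xyz '[[8, 35, 0], [0, 0, 0], [0, 0, -25], [0, 0, -28], [0, 0, -28], [0, 0, -10], [0, 0, 0], [0, 0, 0]]' --delta_rot '[[0, 0, 0], [0, 0, 0], [0, 0, 0], [0, 0, 0], [0, 0, 0], [0, 0, 0], [0, 0, 0], [0, 0, 0]]' --jaw '[1, 1, 1, 1, 1, 1, 1, 1]'

```text
t: 36.07
ee_pos: [0.64, 0.1712, 0.018]
tcp_rot: [[0.994, 0.11, -0.001], [0.11, -0.994, -0.0], [-0.001, -0.0, -1.0]]
contact_force: [0.8, 0.9, 0.8]
width: 0.0588
```

```bash
python3 lk.py w16
```

```text
36.0667 [640.  171.2  18. ] [ 0.994  0.11  -0.001] 0.0588
```

View pics/w16.png

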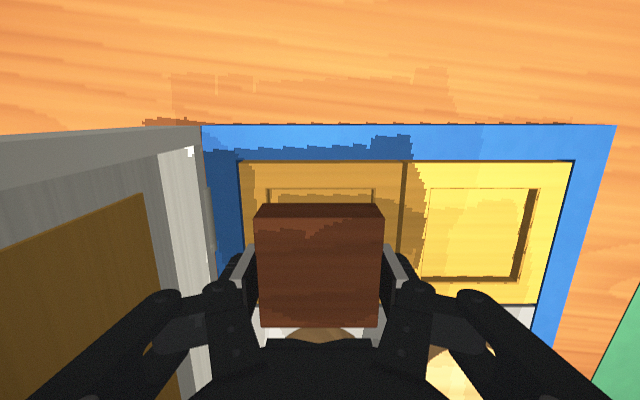

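Call:
step_arm --xyz '[[0.7, 0, -8], [0, 0, -6], [0, 0, -4], [0, 0, -3], [0, 0, -2], [0, 0, -2], [0, 0, 0], [0, 0, 0]]' --delta_rot '[[0, 0, 0], [0, 0, 0], [0, 0, 0], [0, 0, 0], [0, 0, 0], [0, 0, 0], [0, 0, 0], [0, 0, 0]]' --jaw '[1, 1, 1, 1, 1, 1, 1, 1]'

```text
t: 36.78
ee_pos: [0.6409, 0.1714, -0.0068]
tcp_rot: [[0.994, 0.111, 0.0], [0.111, -0.994, 0.0], [0.0, -0.0, -1.0]]
contact_force: [0.4, 0.3, -0.3]
width: 0.059
```

In (no obstruction past the rim). Release, lift, check.

Call:
step_arm --xyz '[[0, 0, -1], [0, 0, 0], [0, 0, 0], [0, 0, 0], [0, 0, 20], [0, 0, 35], [0, 0, 40], [0, 0, 35]]' --delta_rot '[[0, 0, 0], [0, 0, 0], [0, 0, 0], [0, 0, 0], [0, 0, 0], [0, 0, 0], [0, 0, 0], [0, 0, 0]]' --jaw '[1, 0.15, 0.15, 0.15, 0.15, 0.15, 0, 0]'

```text
t: 37.45
ee_pos: [0.6406, 0.1713, 0.1241]
tcp_rot: [[0.994, 0.111, 0.0], [0.111, -0.994, 0.0], [0.0, -0.0, -1.0]]
contact_force: [0.8, 0.7, 0.1]
width: 0.0854
```

Call:
step_arm --xyz '[[-5, -34, 0], [-5, -34, 0], [-5, -34, 0], [-5, -34, 0], [-5, -34, 0], [-5, -34, 0], [-5, -34, 0], [-5, -34, 0]]' --delta_rot '[[0, 0, 0.03], [0, 0, 0.03], [0, 0, 0.03], [0, 0, 0.03], [0, 0, 0.03], [0, 0, 0], [0, 0, 0], [0, 0, 0]]' --jaw '[0, 0, 0, 0, 0, 0, 0, 0]'

```text
t: 38.12
ee_pos: [0.6003, -0.1022, 0.1221]
tcp_rot: [[0.966, 0.258, 0.0], [0.258, -0.966, 0.0], [0.0, -0.0, -1.0]]
contact_force: [0.5, 0.1, -0.1]
width: 0.0853
```

```bash
python3 lk.py w17; python3 plane.py w17 97,48.5 0,-48.5
```

```text
38.1167 [ 600.3 -102.2  122.1] [0.966 0.258 0.   ] 0.0853
3132 px [475. 246.] mean [ 587.2 -274.8   23.8] rect [ 586.1 -276. ] [60.1 61. ] 15.4 circ [ 586.4 -275.2] 41.8 hsv [ 11. 169. 159.]
2901 px [577. 285.] mean [ 572.  -403.6   23.7] rect [ 571.  -405.3] [60.8 63.4] 8.2 circ [ 570.6 -405.7] 42.1 hsv [ 11. 169. 153.]
w17 97.0 48.5 2056 z 46.0 tilt60 [ 0.  -0.3] sd 0.73
w17 0.0 -48.5 2409 z 46.0 tilt60 [-0.  0.] sd 0.63
```

Call:
step_arm --xyz '[[-3, -35, 0], [-3, -35, 0], [-3, -35, 0], [-3, -35, 0], [-3, -34, 0], [0, 0, -30], [0, 0, -30], [0, 0, 0]]' --delta_rot '[[0, 0, 0], [0, 0, 0], [0, 0, 0], [0, 0, 0], [0, 0, 0], [0, 0, 0], [0, 0, 0], [0, 0, 0]]' --jaw '[0, 0, 0, 0, 0, 0, 0, 0]'

```text
t: 38.83
ee_pos: [0.5832, -0.2739, 0.0563]
tcp_rot: [[0.966, 0.257, -0.007], [0.257, -0.966, 0.004], [-0.005, -0.006, -1.0]]
contact_force: [-0.2, 0.2, -1.4]
width: 0.0851
```

```bash
python3 lk.py w18
```

```text
38.8333 [ 583.2 -273.9   56.3] [ 0.966  0.257 -0.005] 0.0851
5832 px [323. 210.] mean [ 587.5 -275.8   23.9] rect [ 585.9 -276.2] [60.1 60.1] 15.2 circ [ 585.8 -276.3] 41.8 hsv [ 10. 163.  85.]
4258 px [476. 262.] mean [ 577.2 -407.    23.8] rect [ 571.1 -405.7] [60.5 61. ] 9.3 circ [ 571.4 -405.4] 41.4 hsv [ 11. 168. 170.]
```

Call:
step_arm --xyz '[[1, -1, -28], [0, 0, -28], [0, 0, -20], [0, 0, -8], [0, 0, -2], [0, 0, 0], [0, 0, 0]]' --delta_rot '[[0, 0, 0], [0, 0, 0], [0, 0, 0], [0, 0, 0], [0, 0, 0], [0, 0, 0], [0, 0, 0]]' --jaw '[0, 0, 0, 0, 0, 0, 0]'

```text
t: 39.47
ee_pos: [0.5878, -0.2761, -0.0218]
tcp_rot: [[0.966, 0.258, 0.002], [0.258, -0.966, -0.001], [0.002, 0.002, -1.0]]
contact_force: [0.1, -0.7, 0.4]
width: 0.0853
```

Call:
step_arm --xyz '[[-1.5, 0, -4], [0, 0, -4], [0, 0, 0], [0, 0, 0], [0, 0, 0], [0, 0, 0], [0, 0, 0], [0, 0, 0]]' --delta_rot '[[0, 0, 0], [0, 0, 0], [0, 0, 0], [0, 0, 0], [0, 0, 0], [0, 0, 0], [0, 0, 0], [0, 0, 0]]' --jaw '[0, 0, 1, 1, 1, 1, 1, 1]'

```text
t: 40.13
ee_pos: [0.5855, -0.2758, -0.0316]
tcp_rot: [[0.966, 0.258, 0.0], [0.258, -0.966, -0.0], [0.0, 0.0, -1.0]]
contact_force: [-0.4, 0.2, 5.3]
width: 0.0589
```

Call:
step_arm --xyz '[[0, 0, 0], [0, 0, 20], [0, 0, 30], [0, 0, 35], [0, 0, 35], [0, 0, 20], [0, 0, 0], [0, 0, 0]]' --delta_rot '[[0, 0, 0], [0, 0, 0], [0, 0, 0], [0, 0, 0], [0, 0, 0], [0, 0, 0], [0, 0, 0], [0, 0, 0]]' --jaw '[1, 1, 1, 1, 1, 1, 1, 1]'

```text
t: 40.8
ee_pos: [0.5856, -0.2758, 0.1089]
tcp_rot: [[0.966, 0.258, 0.001], [0.258, -0.966, -0.001], [0.001, 0.001, -1.0]]
contact_force: [-0.0, 0.4, -2.0]
width: 0.059
```

Call:
step_arm --xyz '[[6.6, 35, 0], [6.6, 35, 0], [6.6, 35, 0], [6.6, 35, 0], [6.6, 35, 0], [6.6, 35, 0], [6.6, 35, 0], [6.6, 35, 0]]' --delta_rot '[[0, 0, -0.03], [0, 0, -0.03], [0, 0, -0.03], [0, 0, -0.03], [0, 0, -0.03], [0, 0, 0], [0, 0, 0], [0, 0, 0]]' --jaw '[1, 1, 1, 1, 1, 1, 1, 1]'

```text
t: 41.47
ee_pos: [0.6374, 0.0062, 0.1061]
tcp_rot: [[0.994, 0.11, -0.003], [0.11, -0.994, 0.0], [-0.002, -0.001, -1.0]]
contact_force: [1.0, -0.9, -1.3]
width: 0.0589
```

Call:
step_arm --xyz '[[6.6, 35, 0], [6.6, 35, 0], [0, 0, -25], [0, 0, -28], [0, 0, -28], [0, 0, -10], [0, 0, 0], [0, 0, 0]]' --delta_rot '[[0, 0, 0], [0, 0, 0], [0, 0, 0], [0, 0, 0], [0, 0, 0], [0, 0, 0], [0, 0, 0], [0, 0, 0]]' --jaw '[1, 1, 1, 1, 1, 1, 1, 1]'

```text
t: 42.13
ee_pos: [0.6511, 0.0742, 0.0169]
tcp_rot: [[0.994, 0.11, -0.001], [0.11, -0.994, 0.0], [-0.001, -0.0, -1.0]]
contact_force: [0.3, 1.0, 0.3]
width: 0.0588
```

Call:
step_arm --xyz '[[0.3, 0, -8], [0, 0, -6], [0, 0, -4], [0, 0, -3], [0, 0, -2], [0, 0, -2], [0, 0, 0], [0, 0, 0]]' --delta_rot '[[0, 0, 0], [0, 0, 0], [0, 0, 0], [0, 0, 0], [0, 0, 0], [0, 0, 0], [0, 0, 0], [0, 0, 0]]' --jaw '[1, 1, 1, 1, 1, 1, 1, 1]'

```text
t: 42.8
ee_pos: [0.6517, 0.0743, -0.0069]
tcp_rot: [[0.994, 0.111, 0.001], [0.111, -0.994, 0.0], [0.001, 0.0, -1.0]]
contact_force: [-5.6, -0.7, 9.3]
width: 0.0587
```

Call:
step_arm --xyz '[[0, 0, -1], [0, 0, 0], [0, 0, 0], [0, 0, 0], [0, 0, 20], [0, 0, 35], [0, 0, 40], [0, 0, 35]]' --delta_rot '[[0, 0, 0], [0, 0, 0], [0, 0, 0], [0, 0, 0], [0, 0, 0], [0, 0, 0], [0, 0, 0], [0, 0, 0]]' --jaw '[1, 0.15, 0.15, 0.15, 0.15, 0.15, 0, 0]'

```text
t: 43.47
ee_pos: [0.6514, 0.0744, 0.1231]
tcp_rot: [[0.994, 0.111, 0.0], [0.111, -0.994, 0.0], [0.0, -0.0, -1.0]]
contact_force: [0.7, -0.4, -0.5]
width: 0.0855
```

```bash
python3 lk.py w19; python3 plane.py w19 97,48.5 97,-48.5 0,-48.5
```

```text
43.4667 [651.4  74.4 123.1] [0.994 0.111 0.   ] 0.0855
w19 97.0 48.5 2409 z 45.9 tilt60 [-0.1  0.1] sd 0.64
w19 97.0 -48.5 2404 z 46.0 tilt60 [-0.   0.1] sd 0.66
w19 0.0 -48.5 1767 z 45.8 tilt60 [ 0.2 -0.1] sd 0.6
```

Call:
step_arm --xyz '[[-6, -34, 0], [-6, -34, 0], [-6, -34, 0], [-6, -34, 0], [-6, -34, 0], [-6, -34, 0], [-6, -34, 0], [-6, -34, 0]]' --delta_rot '[[0, 0, 0.024], [0, 0, 0.024], [0, 0, 0], [0, 0, 0], [0, 0, 0], [0, 0, 0], [0, 0, 0], [0, 0, 0]]' --jaw '[0, 0, 0, 0, 0, 0, 0, 0]'

```text
t: 44.18
ee_pos: [0.603, -0.1993, 0.1211]
tcp_rot: [[0.987, 0.158, 0.0], [0.158, -0.987, 0.0], [0.0, -0.0, -1.0]]
contact_force: [0.6, 0.4, 0.0]
width: 0.0853
```

Call:
step_arm --xyz '[[-6, -34, 0], [-6, -34, 0], [-6, -35, 0], [-6, -35, 0], [-6, -35, 0], [-4, -34, 0], [0, 0, -30], [0, 0, 0]]' --delta_rot '[[0, 0, 0], [0, 0, 0], [0, 0, 0], [0, 0, 0], [0, 0, 0], [0, 0, 0], [0, 0, 0], [0, 0, 0]]' --jaw '[0, 0, 0, 0, 0, 0, 0, 0]'

```text
t: 44.85
ee_pos: [0.5675, -0.4052, 0.0858]
tcp_rot: [[0.988, 0.156, -0.005], [0.156, -0.988, 0.004], [-0.004, -0.005, -1.0]]
contact_force: [-0.4, 0.6, -2.2]
width: 0.0857
```

```bash
python3 lk.py w20
```

```text
44.85 [ 567.5 -405.2   85.8] [ 0.988  0.156 -0.004] 0.0857
4630 px [321. 198.] mean [ 572.2 -405.7   23.9] rect [ 570.9 -406. ] [60.1 60.1] 9.1 circ [ 570.9 -405.9] 41.9 hsv [ 10. 170.  66.]
```

Call:
step_arm --xyz '[[1, 0, -30], [0, 0, -28], [0, 0, -28], [0, 0, -20], [0, 0, -8], [0, 0, -2], [0, 0, 0], [0, 0, 0]]' --delta_rot '[[0, 0, 0], [0, 0, 0], [0, 0, 0], [0, 0, 0], [0, 0, 0], [0, 0, 0], [0, 0, 0], [0, 0, 0]]' --jaw '[0, 0, 0, 0, 0, 0, 0, 0]'

```text
t: 45.57
ee_pos: [0.5715, -0.4049, -0.0229]
tcp_rot: [[0.987, 0.159, 0.002], [0.159, -0.987, -0.001], [0.001, 0.002, -1.0]]
contact_force: [1.1, 0.4, 0.2]
width: 0.0854
```

Call:
step_arm --xyz '[[0, -1, -3], [0, 0, -3], [0, 0, 0], [0, 0, 0], [0, 0, 0], [0, 0, 0], [0, 0, 0], [0, 0, 0]]' --delta_rot '[[0, 0, 0], [0, 0, 0], [0, 0, 0], [0, 0, 0], [0, 0, 0], [0, 0, 0], [0, 0, 0], [0, 0, 0]]' --jaw '[0, 0, 1, 1, 1, 1, 1, 1]'

```text
t: 46.23
ee_pos: [0.5707, -0.4058, -0.0306]
tcp_rot: [[0.987, 0.158, 0.0], [0.158, -0.987, -0.0], [0.0, 0.0, -1.0]]
contact_force: [-0.4, 0.5, 5.5]
width: 0.059
```

Call:
step_arm --xyz '[[0, 0, 0], [0, 0, 20], [0, 0, 30], [0, 0, 35], [0, 0, 35], [0, 0, 20], [0, 0, 0], [0, 0, 0]]' --delta_rot '[[0, 0, 0], [0, 0, 0], [0, 0, 0], [0, 0, 0], [0, 0, 0], [0, 0, 0], [0, 0, 0], [0, 0, 0]]' --jaw '[1, 1, 1, 1, 1, 1, 1, 1]'

```text
t: 46.9
ee_pos: [0.5709, -0.4059, 0.11]
tcp_rot: [[0.987, 0.158, 0.001], [0.158, -0.987, -0.001], [0.001, 0.001, -1.0]]
contact_force: [-0.6, 0.6, -1.4]
width: 0.0588
```

Call:
step_arm --xyz '[[-7.7, 34.7, 0], [-7.7, 34.7, 0], [-7.7, 34.7, 0], [-7.7, 34.7, 0], [-7.7, 34.7, 0], [-7.7, 34.7, 0], [-7.7, 34.7, 0], [-7.7, 34.7, 0]]' --delta_rot '[[0, 0, -0.024], [0, 0, -0.024], [0, 0, 0], [0, 0, 0], [0, 0, 0], [0, 0, 0], [0, 0, 0], [0, 0, 0]]' --jaw '[1, 1, 1, 1, 1, 1, 1, 1]'

```text
t: 47.57
ee_pos: [0.5075, -0.1263, 0.1074]
tcp_rot: [[0.994, 0.11, -0.002], [0.11, -0.994, 0.001], [-0.002, -0.001, -1.0]]
contact_force: [0.6, 0.0, -0.1]
width: 0.059
```

Call:
step_arm --xyz '[[-7.7, 34.7, 0], [-7.7, 34.7, 0], [-7.7, 34.7, 0], [-7.7, 34.7, 0], [-7.7, 34.7, 0], [-7.7, 34.7, 0], [-7.7, 34.7, 0], [-7.7, 34.7, 0]]' --delta_rot '[[0, 0, 0], [0, 0, 0], [0, 0, 0], [0, 0, 0], [0, 0, 0], [0, 0, 0], [0, 0, 0], [0, 0, 0]]' --jaw '[1, 1, 1, 1, 1, 1, 1, 1]'

```text
t: 48.23
ee_pos: [0.4459, 0.151, 0.1076]
tcp_rot: [[0.994, 0.11, -0.002], [0.11, -0.994, -0.0], [-0.002, -0.0, -1.0]]
contact_force: [1.5, 0.1, -0.4]
width: 0.0588
```

Call:
step_arm --xyz '[[0, 0, 0], [0, 0, 0], [0, 0, -25], [0, 0, -28], [0, 0, -28], [0, 0, -10], [0, 0, 0], [0, 0, 0]]' --delta_rot '[[0, 0, 0], [0, 0, 0], [0, 0, 0], [0, 0, 0], [0, 0, 0], [0, 0, 0], [0, 0, 0], [0, 0, 0]]' --jaw '[1, 1, 1, 1, 1, 1, 1, 1]'

```text
t: 48.9
ee_pos: [0.4475, 0.149, 0.0183]
tcp_rot: [[0.994, 0.11, -0.001], [0.11, -0.994, -0.0], [-0.001, -0.0, -1.0]]
contact_force: [0.5, 0.4, 0.5]
width: 0.059
```

Call:
step_arm --xyz '[[0, 0.5, -8], [0, 0, -6], [0, 0, -4], [0, 0, -3], [0, 0, -3], [0, 0, -2], [0, 0, 0], [0, 0, 0]]' --delta_rot '[[0, 0, 0], [0, 0, 0], [0, 0, 0], [0, 0, 0], [0, 0, 0], [0, 0, 0], [0, 0, 0], [0, 0, 0]]' --jaw '[1, 1, 1, 1, 1, 1, 1, 1]'

```text
t: 49.57
ee_pos: [0.4475, 0.1501, -0.007]
tcp_rot: [[0.994, 0.111, 0.0], [0.111, -0.994, 0.0], [0.0, -0.0, -1.0]]
contact_force: [-8.0, -1.5, 19.2]
width: 0.0588
```

Call:
step_arm --xyz '[[0, 0, -1], [0, 0, 0], [0, 0, 0], [0, 0, 0], [0, 0, 20], [0, 0, 35], [0, 0, 40], [0, 0, 40]]' --delta_rot '[[0, 0, 0], [0, 0, 0], [0, 0, 0], [0, 0, 0], [0, 0, 0], [0, 0, 0], [0, 0, 0], [0, 0, 0]]' --jaw '[1, 0.15, 0.15, 0.15, 0.15, 0.15, 0, 0]'

```text
t: 50.23
ee_pos: [0.4467, 0.1499, 0.1273]
tcp_rot: [[0.994, 0.111, -0.001], [0.111, -0.994, -0.0], [-0.001, -0.0, -1.0]]
contact_force: [1.0, -0.2, 0.2]
width: 0.0851
```

Call:
step_arm --xyz '[[0, 0, 35], [0, 0, 40], [0, 0, 40], [0, 0, 30], [0, 0, 0], [0, 0, 0]]' --delta_rot '[[0, 0, 0], [0, 0, 0], [0, 0, 0], [0, 0, 0], [0, 0, 0], [0, 0, 0]]' --jaw '[0, 0, 0, 0, 0, 0]'

```text
t: 50.73
ee_pos: [0.4479, 0.1502, 0.2724]
tcp_rot: [[0.994, 0.111, 0.003], [0.111, -0.994, 0.001], [0.003, -0.0, -1.0]]
contact_force: [0.2, 0.3, -0.7]
width: 0.0854
```

```bash
python3 lk.py w21; python3 plane.py w21 97,48.5 97,-48.5 0,-48.5 0,48.5 -97,48.5 -97,-48.5; python3 -c "
from h import *
snap('scene','s21');c=snap('top','t21')
c=load('w21');w=cloud(c)*1000;h=cv2.cvtColor(c['img'],cv2.COLOR_BGR2HSV)
r=((h[...,0]>172)|(h[...,0]<5))&(h[...,1]>140)&(w[...,2]>150);print(r.sum(),w[r].mean(0) if r.any() else 0)
c=load('t21');w=cloud(c)*1000;h=cv2.cvtColor(c['img'],cv2.COLOR_BGR2HSV)
r=((h[...,0]>172)|(h[...,0]<5))&(h[...,1]>140)&(w[...,2]>150)&(w[...,2]<300)&(w[...,1]>200)&(w[...,1]<400)&(w[...,0]>400);print(r.sum(),w[r].mean(0),w[r].min(0),w[r].max(0))
c=load('w21');w=cloud(c)*1000;h=cv2.cvtColor(c['img'],cv2.COLOR_BGR2HSV)
y=(h[...,0]>20)&(h[...,0]<35)&(h[...,1]>120)&(w[...,2]>100)&(w[...,2]<112)&(w[...,1]<0);print(y.sum(),w[y].mean(0))
"
```

```text
50.7333 [447.9 150.2 272.4] [0.994 0.111 0.003] 0.0854
1148 px [614. 308.] mean [ 259.2 -388.7   23.4] rect [ 257.6 -390. ] [61.6 62.9] 11.7 circ [ 258.6 -389.3] 41.9 hsv [ 87. 205. 201.]
w21 97.0 48.5 1344 z 46.2 tilt60 [-0.   0.1] sd 0.85
w21 97.0 -48.5 1343 z 46.2 tilt60 [-0.  0.] sd 0.85
w21 0.0 -48.5 1283 z 46.1 tilt60 [ 0.2 -0.1] sd 0.84
w21 0.0 48.5 1284 z 46.1 tilt60 [ 0.1 -0. ] sd 0.84
w21 -97.0 48.5 1039 z 46.0 tilt60 [ 0.1 -0.1] sd 0.76
w21 -97.0 -48.5 1038 z 45.9 tilt60 [0.1 0. ] sd 0.83
1194 [563.38135998 288.5122591  236.87306693]<string>:7: RuntimeWarning: Mean of empty slice.
  ret = um.true_divide(
Traceback (most recent call last):
ValueError: zero-size array to reduction operation minimum which has no identity
```

View pics/w21.png

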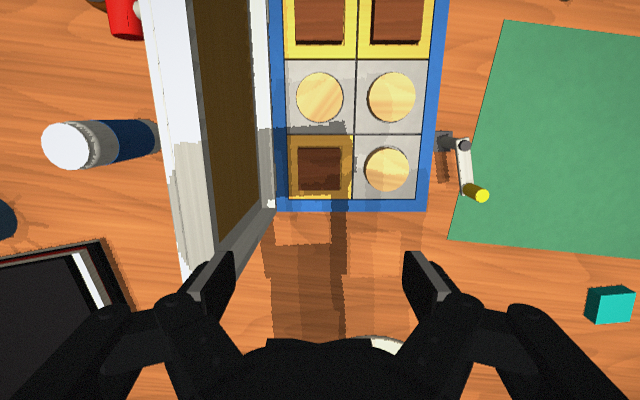

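View pics/s21.png

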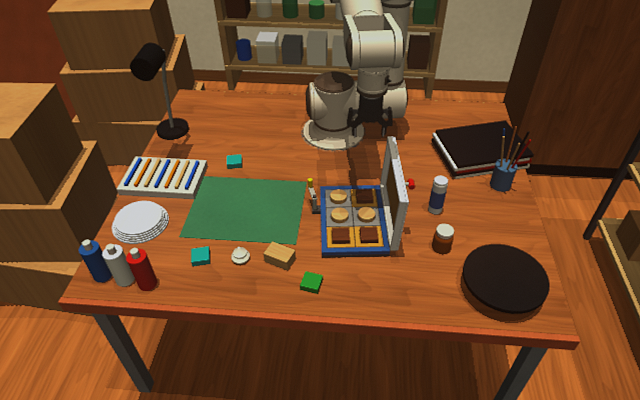

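Call:
step_arm --xyz '[[10, 12, 5], [10, 12, 5], [10, 12, 0], [10, 12, 0], [10, 12, 0], [10, 12, 0], [10, 12, 0], [10, 12, 0]]' --delta_rot '[[0, 0, 0.12], [0, 0, 0.12], [0, 0, 0.12], [0, 0, 0.12], [0, 0, 0.12], [0, 0, 0.12], [0, 0, 0.12], [0, 0, 0.12]]' --jaw '[0, 0, 0, 0, 0, 0, 0, 0]'

```text
t: 51.55
ee_pos: [0.5275, 0.2466, 0.2796]
tcp_rot: [[0.474, 0.88, -0.002], [0.88, -0.474, -0.001], [-0.002, -0.002, -1.0]]
contact_force: [-0.4, 0.1, 0.4]
width: 0.0853
```

Call:
step_arm --xyz '[[10, 12, 0], [9, 12, 0], [9, 12, 0], [9, 12, 0], [9, 12, 0], [0, 0, 0], [0, 0, 0]]' --delta_rot '[[0, 0, 0.12], [0, 0, 0.12], [0, 0, 0.12], [0, 0, 0.12], [0, 0, 0.13], [0, 0, 0], [0, 0, 0]]' --jaw '[0, 0, 0, 0, 0, 0, 0]'

```text
t: 52.13
ee_pos: [0.5732, 0.3062, 0.2792]
tcp_rot: [[-0.103, 0.995, -0.003], [0.995, 0.103, -0.001], [-0.001, -0.003, -1.0]]
contact_force: [0.1, 0.9, -0.3]
width: 0.0854
```

```bash
python3 lk.py w22; python3 -c "
from h import *
c=load('w22');w=cloud(c)*1000;h=cv2.cvtColor(c['img'],cv2.COLOR_BGR2HSV)
r=((h[...,0]>172)|(h[...,0]<5))&(h[...,1]>140)&(w[...,2]>200)&(w[...,2]<260);print(r.sum(),w[r].mean(0),w[r].min(0),w[r].max(0))"
```

```text
52.1333 [573.2 306.2 279.2] [-0.103  0.995 -0.001] 0.0854
921 [574.47449301 300.36709445 231.37921272] [558.20216816 288.05681682 221.45924035] [590.54659317 309.57316569 235.8580848 ]
```

View pics/w22.png

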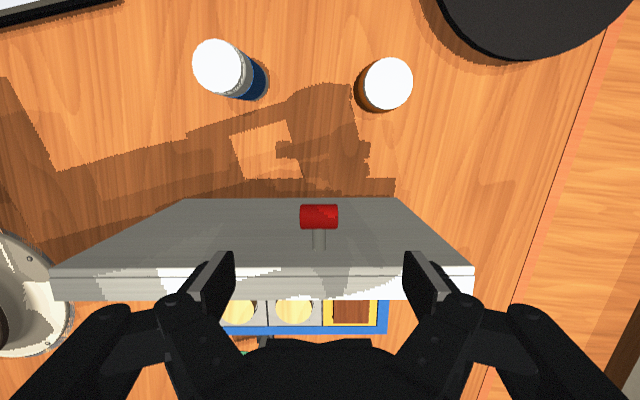

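Call:
step_arm --xyz '[[1, -4, -20], [0, -3, -25], [0, 0, -25], [0, 0, -20], [0, 0, -7], [0, 0, 0], [0, 0, 0]]' --delta_rot '[[0, 0, 0.008], [0, 0, 0], [0, 0, 0], [0, 0, 0], [0, 0, 0], [0, 0, 0], [0, 0, 0]]' --jaw '[0, 0, 0, 0, 0, 0, 0]' --grip_force 50

```text
t: 52.77
ee_pos: [0.5744, 0.2988, 0.1851]
tcp_rot: [[-0.111, 0.994, 0.001], [0.994, 0.111, 0.0], [0.0, 0.001, -1.0]]
contact_force: [1.1, 0.3, 0.9]
width: 0.0858
```

Call:
step_arm --xyz '[[0, 0, 0], [0, 0, 0], [0, 0, 0], [0, 0, 0], [0, 0, 0], [0, 0, 0], [0, 0, 0]]' --delta_rot '[[0, 0, 0], [0, 0, 0], [0, 0, 0], [0, 0, 0], [0, 0, 0], [0, 0, 0], [0, 0, 0]]' --jaw '[1, 1, 1, 1, 1, 1, 1]'

```text
t: 53.35
ee_pos: [0.5739, 0.2993, 0.1848]
tcp_rot: [[-0.113, 0.994, -0.001], [0.994, 0.113, 0.0], [0.0, -0.001, -1.0]]
contact_force: [-7.5, 1.0, 6.9]
width: 0.0309
```

```bash
python3 arc.py 1.62 -0.01 24; python3 -c "
from h import *
snap('wrist','w23')"
```

```text
[[1, -13, 4], [2, -13, 3], [1, -14, 3], [2, -14, 1], [2, -13, 1], [1, -14, -1], [2, -14, -1], [1, -13, -3]]
[[2, -14, -3], [1, -13, -4], [1, -12, -5], [2, -13, -6], [1, -12, -7], [1, -11, -7], [2, -11, -9], [1, -11, -9]]
[[1, -9, -10], [1, -10, -10], [1, -8, -11], [1, -7, -11], [0, -7, -12], [1, -6, -13], [1, -5, -13], [0, -5, -13]]
[  29. -262. -136.]
```

View pics/w23.png

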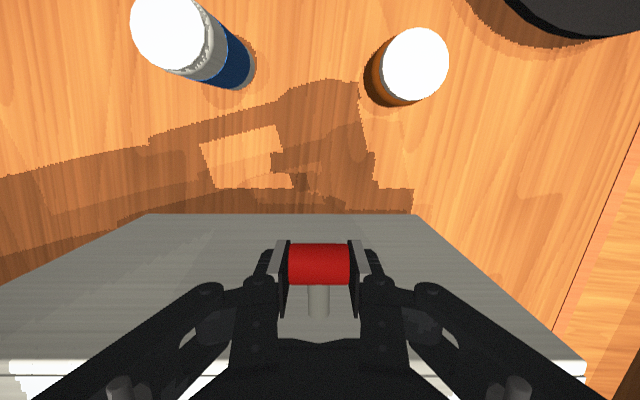

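Call:
step_arm --xyz '[[1, -13, 4], [2, -13, 3], [1, -14, 3], [2, -14, 1], [2, -13, 1], [1, -14, -1], [2, -14, -1], [1, -13, -3]]' --delta_rot '[[0, 0, 0], [0, 0, 0], [0, 0, 0], [0, 0, 0], [0, 0, 0], [0, 0, 0], [0, 0, 0], [0, 0, 0]]' --jaw '[1, 1, 1, 1, 1, 1, 1, 1]'

```text
t: 54.07
ee_pos: [0.586, 0.191, 0.1921]
tcp_rot: [[-0.113, 0.994, -0.0], [0.994, 0.113, 0.001], [0.001, 0.0, -1.0]]
contact_force: [-5.1, 2.2, 13.8]
width: 0.0307
```

Call:
step_arm --xyz '[[2, -14, -3], [1, -13, -4], [1, -12, -5], [2, -13, -6], [1, -12, -7], [1, -11, -7], [2, -11, -9], [1, -11, -9]]' --delta_rot '[[0, 0, 0], [0, 0, 0], [0, 0, 0], [0, 0, 0], [0, 0, 0], [0, 0, 0], [0, 0, 0], [0, 0, 0]]' --jaw '[1, 1, 1, 1, 1, 1, 1, 1]'

```text
t: 54.73
ee_pos: [0.5971, 0.0926, 0.1424]
tcp_rot: [[-0.112, 0.994, 0.0], [0.994, 0.112, -0.001], [-0.001, 0.0, -1.0]]
contact_force: [-7.6, -5.9, 12.0]
width: 0.0307
```

```bash
python3 -c "
from h import *
o=observe();print(o['ee_pos'],o['contact_force'],o['width'])"
```

```text
[0.59712474 0.09262264 0.14238871] [-7.58686011 -5.91081285 11.96595013] 0.030670018103919155
```

Call:
step_arm --xyz '[[1, -9, -10], [1, -10, -10], [1, -8, -11], [1, -7, -11], [0, -7, -12], [1, -6, -13], [1, -5, -13], [0, -4, -10]]' --delta_rot '[[0, 0, 0], [0, 0, 0], [0, 0, 0], [0, 0, 0], [0, 0, 0], [0, 0, 0], [0, 0, 0], [0, 0, 0]]' --jaw '[1, 1, 1, 1, 1, 1, 1, 1]'

```text
t: 55.4
ee_pos: [0.6034, 0.0358, 0.0511]
tcp_rot: [[-0.112, 0.994, -0.0], [0.994, 0.112, -0.003], [-0.003, -0.0, -1.0]]
contact_force: [-2.1, -13.8, 9.9]
width: 0.0307
```

Call:
step_arm --xyz '[[0, 0, -2], [0, 0, -1], [0, 0, 0]]' --delta_rot '[[0, 0, 0], [0, 0, 0], [0, 0, 0]]' --jaw '[1, 1, 1]'

```text
t: 55.65
ee_pos: [0.6036, 0.035, 0.0486]
tcp_rot: [[-0.112, 0.994, 0.0], [0.994, 0.112, -0.004], [-0.004, -0.0, -1.0]]
contact_force: [-3.9, -25.5, 5.7]
width: 0.0308
```

Call:
step_arm --xyz '[[0, -1, -2], [0, 0, -2], [0, 0, 0], [0, 0, 0]]' --delta_rot '[[0, 0, 0], [0, 0, 0], [0, 0, 0], [0, 0, 0]]' --jaw '[1, 1, 1, 1]'

```text
t: 55.98
ee_pos: [0.6037, 0.0339, 0.0449]
tcp_rot: [[-0.111, 0.994, 0.001], [0.994, 0.111, -0.004], [-0.004, 0.0, -1.0]]
contact_force: [-3.8, -26.3, 7.1]
width: 0.0306
```

Call:
step_arm --xyz '[[0, 0, -2], [0, 0, 0], [0, 0, 0], [0, 0, 0], [0, 0, 0], [0, 0, 25], [0, 0, 30], [0, 0, 30]]' --delta_rot '[[0, 0, 0], [0, 0, 0], [0, 0, 0], [0, 0, 0], [0, 0, 0], [0, 0, 0], [0, 0, 0], [0, 0, 0]]' --jaw '[1, 1, 0.4, 0, 0, 0, 0, 0]'

```text
t: 56.65
ee_pos: [0.6029, 0.0374, 0.1277]
tcp_rot: [[-0.113, 0.994, -0.002], [0.994, 0.113, 0.0], [0.0, -0.001, -1.0]]
contact_force: [1.8, 0.7, -0.5]
width: 0.0855
```

```bash
cat > lid.py <<'E'
from h import *
import sys
for cam in ('wrist','top','scene'):
    c=snap(cam,sys.argv[1]+cam[0]);w=cloud(c)*1000;h=cv2.cvtColor(c['img'],cv2.COLOR_BGR2HSV)
    a=np.radians(6.36);R=np.array([[np.cos(a),-np.sin(a)],[np.sin(a),np.cos(a)]])
    d=(w[...,:2]-np.array([549.7,112.1]))@R
    m=(abs(d[...,0])<160)&(abs(d[...,1])<110)&(abs(w[...,2]-60)<14)&(h[...,1]<60)
    A=np.c_[d[m],np.ones(m.sum())];z=w[...,2][m]
    for _ in range(4):
        f=np.linalg.lstsq(A,z,rcond=None)[0];k=abs(z-A@f)<3;A,z=A[k],z[k]
    print(cam,len(z),'z centre',f[2].round(2),'slope x,y',f[:2].round(4))
    y=(h[...,0]>20)&(h[...,0]<35)&(h[...,1]>120)&(w[...,2]>103)&(w[...,2]<112)&(w[...,1]<60)&(w[...,0]>400)&(w[...,0]<560)
    print(y.sum(),w[y].mean(0).round(1) if y.any() else '')
E
python3 lid.py q1
```

```text
wrist 93394 z centre 63.98 slope x,y [ 0.0011 -0.0435]
221 [451.2 -46.9 106.5]
top 1437 z centre 63.06 slope x,y [-0.0004 -0.046 ]
17 [447.8 -53.1 106.7]
scene 2504 z centre 65.44 slope x,y [-0.0012 -0.0408]
15 [450.1 -47.4 107.7]
```

View pics/q1w.png

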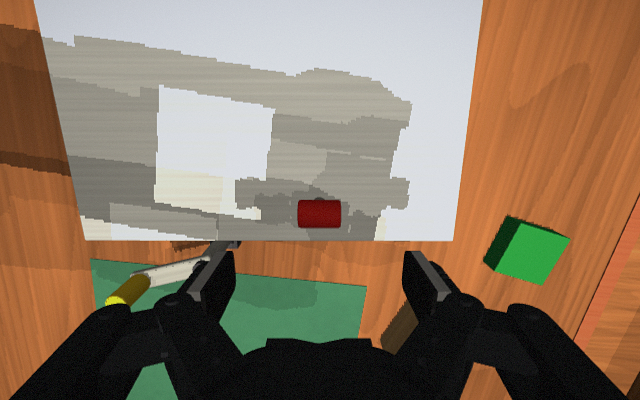

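Call:
step_arm --xyz '[[-15, -5, 0], [-15, -5, 0], [-13, -4, 0], [0, 0, 0], [0, 0, 0], [0, 0, -25], [0, 0, -25], [0, 0, -25]]' --delta_rot '[[0, 0, 0], [0, 0, 0], [0, 0, 0], [0, 0, 0], [0, 0, 0], [0, 0, 0], [0, 0, 0], [0, 0, 0]]' --jaw '[1, 1, 1, 1, 1, 1, 1, 1]' --grip_force 30

```text
t: 57.47
ee_pos: [0.5611, 0.0234, 0.0509]
tcp_rot: [[-0.113, 0.994, 0.001], [0.994, 0.113, 0.0], [0.0, 0.001, -1.0]]
contact_force: [1.2, -0.3, 0.0]
width: -0.0001
```

Call:
step_arm --xyz '[[0, 0, -10], [0, 0, -4], [0, 0, -3], [0, 0, -3], [0, 0, -2], [0, 0, 0]]' --delta_rot '[[0, 0, 0], [0, 0, 0], [0, 0, 0], [0, 0, 0], [0, 0, 0], [0, 0, 0]]' --jaw '[1, 1, 1, 1, 1, 1]'

```text
t: 57.97
ee_pos: [0.5609, 0.023, 0.0306]
tcp_rot: [[-0.113, 0.994, 0.001], [0.994, 0.113, -0.0], [-0.0, 0.001, -1.0]]
contact_force: [-0.3, -0.0, -0.5]
width: -0.0001
```

Call:
step_arm --xyz '[[0, 0, -2], [0, 0, -2], [0, 0, 0]]' --delta_rot '[[0, 0, 0], [0, 0, 0], [0, 0, 0]]' --jaw '[1, 1, 1]'

```text
t: 58.22
ee_pos: [0.5608, 0.023, 0.0268]
tcp_rot: [[-0.113, 0.994, 0.001], [0.994, 0.113, -0.0], [-0.0, 0.001, -1.0]]
contact_force: [-1.2, -1.5, 4.4]
width: -0.0002
```

```bash
python3 lid.py q2
```

```text
wrist 171482 z centre 58.95 slope x,y [0.0011 0.0002]
15 [545.3  30.  108.4]
top 1735 z centre 57.75 slope x,y [-0.002   0.0013]
12 [449.  -54.8 107.2]
scene 2425 z centre 60.26 slope x,y [-0.0003  0.0024]
12 [450.6 -48.8 107.4]
```

View pics/q2w.png

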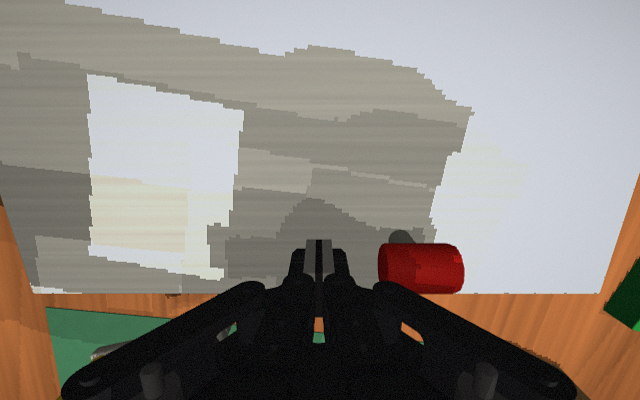

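Call:
step_arm --xyz '[[0, 0, -2], [0, 0, -1], [0, 0, 0], [0, 0, 20], [0, 0, 35], [0, 0, 35], [-18, -12, 0], [-28, -19, 0]]' --delta_rot '[[0, 0, 0], [0, 0, 0], [0, 0, 0], [0, 0, 0], [0, 0, 0], [0, 0, 0], [0, 0, 0], [0, 0, 0]]' --jaw '[1, 1, 1, 1, 1, 0, 0, 0]'

```text
t: 59.03
ee_pos: [0.516, -0.0075, 0.115]
tcp_rot: [[-0.114, 0.993, 0.004], [0.993, 0.114, -0.0], [-0.001, 0.004, -1.0]]
contact_force: [-0.1, -1.2, -0.5]
width: 0.0357
```

Call:
step_arm --xyz '[[-28, -19, 0], [-28, -19, 0], [-8, -6, 0], [0, 0, 0], [0, 0, 0], [0, 0, 0]]' --delta_rot '[[0, 0, 0], [0, 0, 0], [0, 0, 0], [0, 0, 0], [0, 0, 0], [0, 0, 0]]' --jaw '[0, 0, 0, 0, 0, 0]'

```text
t: 59.53
ee_pos: [0.4511, -0.0517, 0.1133]
tcp_rot: [[-0.113, 0.994, 0.0], [0.994, 0.113, 0.0], [0.0, 0.0, -1.0]]
contact_force: [0.2, 0.6, -0.1]
width: 0.0855
```

```bash
python3 lk.py junk|head -1; python3 lid.py q3
```

```text
59.5333 [451.1 -51.7 113.3] [-0.113  0.994  0.   ] 0.0855
wrist 57794 z centre 59.14 slope x,y [0.0011 0.0003]
516 [449.6 -51.1 107.6]
top 3761 z centre 57.79 slope x,y [0.0001 0.0009]
0 
scene 2619 z centre 60.48 slope x,y [-0.0005  0.0004]
15 [451.2 -48.3 106.6]
```

View pics/q3w.png

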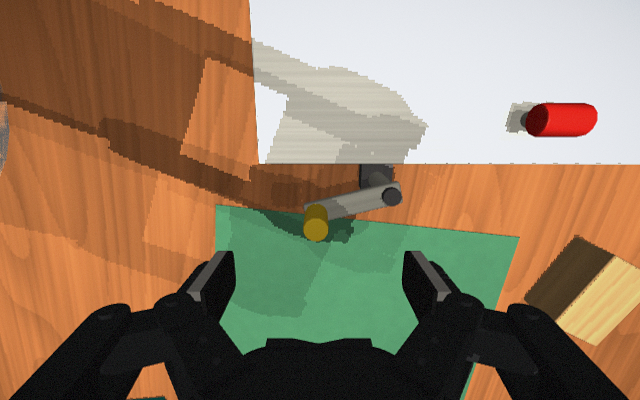

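Call:
step_arm --xyz '[[-1.5, 0.5, -20], [0, 0, -20], [0, 0, -8], [0, 0, -4], [0, 0, 0], [0, 0, 0], [0, 0, 0], [0, 0, 0]]' --delta_rot '[[0, 0, 0], [0, 0, 0], [0, 0, 0], [0, 0, 0], [0, 0, 0], [0, 0, 0], [0, 0, 0], [0, 0, 0]]' --jaw '[0, 0, 0, 0, 0, 1, 1, 1]'

```text
t: 60.4
ee_pos: [0.4493, -0.0516, 0.0619]
tcp_rot: [[-0.113, 0.994, 0.001], [0.994, 0.113, -0.0], [-0.0, 0.001, -1.0]]
contact_force: [1.2, -0.1, 0.3]
width: 0.0513
```

Call:
step_arm --xyz '[[0, 0, 0], [0, 0, 0], [0, 0, 0], [0, 0, 0], [0, 0, 0]]' --delta_rot '[[0, 0, 0], [0, 0, 0], [0, 0, 0], [0, 0, 0], [0, 0, 0]]' --jaw '[1, 1, 1, 1, 1]'

```text
t: 60.82
ee_pos: [0.449, -0.0515, 0.0613]
tcp_rot: [[-0.113, 0.994, 0.0], [0.994, 0.113, -0.0], [-0.0, 0.0, -1.0]]
contact_force: [-1.3, -0.3, 4.8]
width: 0.0166
```

```bash
python3 - <<'E'
import numpy as np
a=np.radians(np.linspace(200.1,96.4,17));p=60*np.c_[np.cos(a),np.sin(a)]
q=(p-p[0]).round(0);d=np.diff(q,axis=0).astype(int).tolist();print(d[:8]);print(d[8:]);print(q[-1],p[-1]+[505.3,-30.7])
E
```

```text
[[-2, 6], [-1, 7], [-1, 7], [1, 7], [1, 6], [2, 7], [2, 6], [3, 6]]
[[4, 6], [5, 5], [5, 4], [5, 4], [6, 4], [6, 2], [7, 2], [7, 1]]
[50. 80.] [498.61186407  28.92607515]
```

Call:
step_arm --xyz '[[-2, 6, 0], [-1, 7, 0], [-1, 7, 0], [1, 7, 0], [1, 6, 0], [2, 7, 0], [2, 6, 0], [3, 6, 0]]' --delta_rot '[[0, 0, 0], [0, 0, 0], [0, 0, 0], [0, 0, 0], [0, 0, 0], [0, 0, 0], [0, 0, 0], [0, 0, 0]]' --jaw '[1, 1, 1, 1, 1, 1, 1, 1]'

```text
t: 61.48
ee_pos: [0.4503, 0.0023, 0.0607]
tcp_rot: [[-0.113, 0.994, -0.008], [0.994, 0.113, 0.002], [0.003, -0.008, -1.0]]
contact_force: [-35.1, 10.0, 26.8]
width: 0.0164
```

Call:
step_arm --xyz '[[4, 6, 0], [5, 5, 0], [5, 4, 0], [5, 4, 0], [6, 4, 0], [6, 2, 0], [7, 2, 0], [7, 1, 0]]' --delta_rot '[[0, 0, 0], [0, 0, 0], [0, 0, 0], [0, 0, 0], [0, 0, 0], [0, 0, 0], [0, 0, 0], [0, 0, 0]]' --jaw '[1, 1, 1, 1, 1, 1, 1, 1]'

```text
t: 62.15
ee_pos: [0.498, 0.0293, 0.0601]
tcp_rot: [[-0.113, 0.994, -0.003], [0.994, 0.113, 0.0], [0.001, -0.003, -1.0]]
contact_force: [-7.0, -3.0, -5.3]
width: 0.0164
```

Call:
step_arm --xyz '[[0, 0, 0], [0, 0, 0]]' --delta_rot '[[0, 0, 0], [0, 0, 0]]' --jaw '[1, 1]'

```text
t: 62.32
ee_pos: [0.4984, 0.0296, 0.0603]
tcp_rot: [[-0.113, 0.994, -0.002], [0.994, 0.113, 0.001], [0.001, -0.002, -1.0]]
contact_force: [-0.8, 5.1, -6.4]
width: 0.0163
```

Call:
step_arm --xyz '[[1.5, 0, 0], [0, 0, 0], [0, 0, 0]]' --delta_rot '[[0, 0, 0], [0, 0, 0], [0, 0, 0]]' --jaw '[1, 1, 1]'

```text
t: 62.57
ee_pos: [0.4987, 0.0297, 0.0602]
tcp_rot: [[-0.113, 0.994, -0.004], [0.994, 0.113, 0.001], [0.002, -0.004, -1.0]]
contact_force: [-11.5, 5.1, -1.8]
width: 0.0165
```

Call:
step_arm --xyz '[[0, 0, 0], [0, 0, 0], [0, 0, 0], [0, 0, 0], [0, 0, 25], [0, 0, 35], [0, 0, 40], [0, 0, 40]]' --delta_rot '[[0, 0, 0], [0, 0, 0], [0, 0, 0], [0, 0, 0], [0, 0, 0], [0, 0, 0], [0, 0, 0], [0, 0, 0]]' --jaw '[0.5, 0, 0, 0, 0, 0, 0, 0]'

```text
t: 63.23
ee_pos: [0.4999, 0.0286, 0.2027]
tcp_rot: [[-0.113, 0.994, -0.0], [0.994, 0.113, 0.0], [0.0, -0.0, -1.0]]
contact_force: [-0.5, -0.1, -0.7]
width: 0.0857
```

Call:
step_arm --xyz '[[0, -30, 10], [0, -35, 10], [0, -35, 0], [0, -35, 0], [0, -35, 0], [0, -30, 0], [0, 0, 0], [0, 0, 0]]' --delta_rot '[[0, 0, 0], [0, 0, 0], [0, 0, 0], [0, 0, 0], [0, 0, 0], [0, 0, 0], [0, 0, 0], [0, 0, 0]]' --jaw '[0, 0, 0, 0, 0, 0, 0, 0]'

```text
t: 63.9
ee_pos: [0.5002, -0.1728, 0.2208]
tcp_rot: [[-0.11, 0.994, -0.0], [0.994, 0.11, 0.0], [0.0, -0.0, -1.0]]
contact_force: [0.5, 0.3, 0.2]
width: 0.0856
```

```bash
python3 lid.py q4; python3 - <<'E'
from h import *
a=cv2.imread('pics/q4t.png');b=cv2.imread('pics/q4s.png')
cv2.imwrite('pics/z.png',np.vstack([cv2.resize(a[80:280,140:500],(720,400)),np.zeros((4,720,3),np.uint8)]))
def yaw():
    for n in('q4w','q4t','q4s'):
        c=load(n);w=cloud(c)*1000;h=cv2.cvtColor(c['img'],cv2.COLOR_BGR2HSV)
        y=(h[...,0]>20)&(h[...,0]<35)&(h[...,1]>110)&(w[...,2]>103)&(w[...,2]<112)&(w[...,1]<60)&(w[...,1]>0)
        p=w[y].mean(0);v=p[:2]-[505.3,-30.7];print(n,p.round(1),'latch',(np.degrees(np.arctan2(v[1],v[0]))-96.36).round(1),np.hypot(*v).round(1))
yaw()
for nm in ('t5','q4t'):
    c=load(nm);w=cloud(c)*1000
    for k,(x0,x1,y0,y1) in dict(can=(.45,.6,.33,.5),jar=(.6,.75,.33,.5)).items():
        m=(w[...,0]>x0*1e3)&(w[...,0]<x1*1e3)&(w[...,1]>y0*1e3)&(w[...,1]<y1*1e3)&(w[...,2]>60)&(w[...,2]<170)
        if m.any(): print(nm,k,m.sum(),np.median(w[m],0).round(1))
E
```

```text
wrist 6101 z centre 58.23 slope x,y [ 0.001  -0.0086]
0 
top 4157 z centre 57.93 slope x,y [-0.0001  0.0007]
12 [496.7  28.7 107. ]
scene 2564 z centre 60.29 slope x,y [-0.0009  0.0002]
12 [499.9  32.6 107.2]
q4w [nan nan nan] latch nan nan
q4t [496.8  28.4 107.2] latch 1.8 59.7
q4s [499.   32.6 107.2] latch -0.7 63.6
t5 can 241 [464.7 405.2 147.9]
t5 jar 369 [642.6 422.2  86.7]
q4t can 239 [464.8 406.4 147.4]
q4t jar 370 [642.9 422.5  87.3]<stdin>:8: RuntimeWarning: Mean of empty slice.
  ret = um.true_divide(
```

View pics/q4s.png

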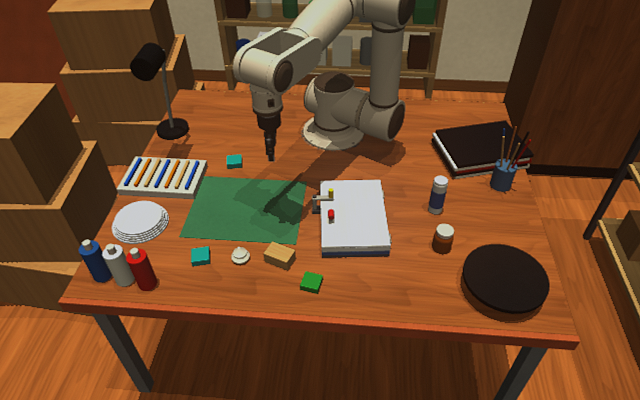

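View pics/q4w.png

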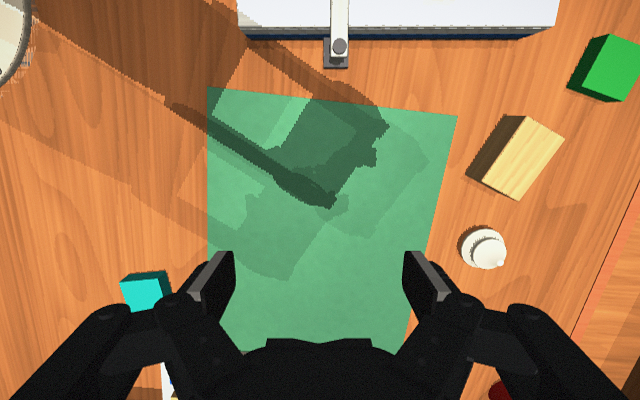

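```bash
python3 -c "
from h import *
print(finish_job(), observe()['t'])"
```

```text
the job is handed in; nothing more can be done
the job is handed in; nothing more can be done
```

The die is loaded, shut and latched, and I handed the job in at about 64 s. `finish_job` gave no verdict.

**What I did**
- I swung the latch clear to about 1.84 rad and opened the lid past upright, to about 1.62 to 1.66 rad.
- All six blanks were on the bench. The three round ones went into the three round cavities and the three square ones into the three square cavities.
- I then shut the lid and swung the latch back until it met its end stop.

**Last checks**
- **Blanks:** before closing, all six tops read 45.9 to 46.2 mm against 46 mm nominal, with tilt of 0.2 mm or less across 60 mm.
- **Lid:** knob-pulling left it about 0.04 rad open, so I pressed it down with the shut fingers. After latching, the top and scene cameras show it level at about 58 to 60 mm. The wrist camera's last fit gave a slope of -0.009 from a grazing view with little of the lid in frame, so I set it aside.
- **Latch:** the cameras disagree slightly: the top camera reads about 1.8° and the scene camera about -0.7°. A further push met a stop at about zero.
- **Bystanders:** the spray can and jar measured within 1.2 mm of their earlier positions. I checked the shell and wood block only by eye, and they are standing as before. I did not touch the green or turquoise look-alikes.

**Surprises on the way**
- The fingertips were about 30 mm short of the reported TCP. My first latch grip closed on nothing, and I then corrected for the offset.
- Seating the second disc pressed through the held blank with about 55 N at the wrist. That is within the 120 N wrist limit, and I judged the 40 N limit not to apply because it covers only the arm and gripper body.

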